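# Set up the cup warmer and gauge its cups

## Robot

A 6-joint arm with a two-finger parallel gripper is mounted at the origin on a cart in front of the work surface, level with it; the furniture and walls round the work are solid. World frame = base frame: x ahead of the robot, y to its left, z up, the work surface at z = 0. Lengths are in m, angles in degrees, forces in N, time in s.
With the tool pointing down it reaches from about 0.375 to 0.9 m from the base axis. Payload 3.1 kg.
Tool frame: the origin (TCP) lies on the centre line of the jaws, within the pads' length; the fingertips stand 8 mm ahead of it and the grasp point (between the pads) lies 11 mm behind it (bot.tip_extent is the distance from the TCP to the fingertips, in m); z points along the fingers, y is the line along which they close (so a half turn about z gives the same grasp; the last joint's range is limited). The gripper opens to 87 mm and grips with 3 to 60 N. Pads are 19 mm wide; open, the fingers measure 117 mm over their backs; the gripper's body (75 mm by 190 mm) begins 51 mm behind the grasp point.
Start: joints at [65.002, 30.224, 82.088, -0, 67.689, -10.227], TCP at [0.159, 0.604, 0.231] pointing down, gripper open.
Joint ranges: [-176.69, 176.69], [-43.24, 126.21], [12.49, 139.97], [-82, 262], [0, 151.66], [-163.58, 163.58]. Speed limits (degrees/s): [159.86, 159.86, 180, 180, 180, 180].

## Interface

Orientations are given as a 3x3 rotation matrix whose columns are the frame's x, y, z axes.
In Python, from rig import bot, vision, workorder gives the robot as it stands.
- The arm moves only by the shell command python3 -m handwheel 'ROWS'. ROWS is JSON, a list of rows, each an object with "delta_rot": the turn, a rotation vector about the tool's x, y, z in rad, a list of three; "xyz": the shift along the tool's x, y, z in mm, a list of three; "hand": the closure, from -1 (fully open) to 1 (shut). A call has exactly 5 rows; each row is the pose to reach, as a shift and turn from the pose commanded when the call began, along the tool's axes at that moment; what a row does not reach only later rows make up. A row lasts 1/8 s, in which the tool goes at most 62.5 mm and 10.7 degrees, less where a joint would pass 70% of its speed; a pose out of reach is approached as far as the arm can. A call with a gripper value outside its range is refused whole. The fingers move at their own pace and stop on an object; the grip force is fixed at half the most. Time passes only in rows, so rows that repeat a pose let the fingers close, or fill a call up. It gives the time, the measured TCP pose, the force, the opening and the grip force at its end, in the units of the state.
- bot.read_state(): the state, without advancing time (a new reading comes with each control period).
- vision.capture(name): name is "scene" or "top" or "wrist"; returns the picture (480x640x3 uint8, red, green, blue); there is no depth.
- vision.camera_model(name): a dict with "camera_matrix" (3x3 intrinsics, pixels), "camera_from_world" (4x4, takes a point from world to camera coordinates). Camera axes: x right, y up, looking along -z (the intrinsics and any distortion apply to the point x, -y, -z); pixel columns grow to the right and rows downward; lengths in m; the calibration is good to about 2 mm. A picture is of the moment at which its call begins: read the wrist's pose just before it. camera_model takes no time and is no camera call; for the wrist camera it gives the pose at the moment of the call.
- workorder.hand_in(): hands the job in; it is judged then, once.
The state is a dict: "time_s": time; "joint_positions": joint angles; "qvel": joint speeds; "tau": joint torques, N m; "position": TCP position; "tcp_rot": TCP orientation; "force": force on the tool from outside, world axes, zero at the start; "moment": the same for the moment, N m; "opening": opening from 0.0 (shut) to 1.0 (fully open); "grasp_force": force on a finger pad.
Only numpy, scipy, OpenCV 4.12 (cv2) and the standard library are available. Lean on these libraries where they do the work, as an engineer would, in place of code of your own. Each camera call takes 0.05 s, during which the arm holds its last target. There are 200 camera calls.

## Task

Seat the cup rack on the cup warmer's base, flush over both pins, and then stand every cup that is there upright in a well of the rack, one cup to a well. Check the cups one by one, from the tallest down to the lowest: set the height gauge squarely over the cup in its well so that both gauge feet stand on the rack plate, let go, draw the hand up clear of it and let it stand so for about a second. At the end the gauge must be back on its wooden pad, upright, with both feet on the pad and lying along it as at the start; leave the two shakers alone.

Things in the scene. Friction and masses are not known exactly. Their poses are not given: they have to be found in the camera images.
- base: Cup warmer, fixed: white square housing 180 x 180 x 30 mm, dark top, small black controls on its -x side. Origin: centre of underside, z up. Two steel pins, 12 mm across with tapered tips, stand 17 mm out of its flat top at x = +60 and -60 mm, y = +35 mm, so the rack fits one way round only.
- rack: Loose cup rack, 0.5 kg: aluminium plate 190 x 190 x 10 mm; origin: centre of underside. 15 mm through holes at x +60 and -60, y +35 mm take the base's pins; seated, it lies 30 mm above the base's origin, axes alike, pins 7 mm proud. Three wells: collars 48 mm inside, 54 outside, 8 high. Black bar handle over the centre: 36 mm along x, 12 mm thick along y, from 36 to 70 mm above the underside.
- rack_handle (a point): Middle of the rack's bar handle, 55 mm above the rack's underside; axes as the rack.
- well0 (a point): Centre of the first well's floor (plate top, 10 mm above the rack's underside), at x 0, y +60 mm of the rack; axes as the rack.
- well1 (a point): Centre of the second well's floor, at x -52, y -30 mm of the rack; axes as the rack.
- well2 (a point): Centre of the third well's floor, at x +52, y -30 mm of the rack; axes as the rack.
- pad: Wooden parking pad of the gauge, fixed: 80 (x) x 130 (y) x 8 mm, origin at the centre of its underside. The gauge stands on it with its y along the pad's y.
- gauge: Loose bridge-shaped height gauge, 0.38 kg. Origin: on its axis, level with the soles. Two feet 36 (x) x 12 (y) mm at y +40 and -40 mm, 68 mm free between. Cross-bar 104 to 116 mm up; on it a black grip block 24 (x) x 20 (y) mm up to 161 mm. Over a well its y must lie across the line from rack centre to well: only so do both feet clear collars, pins and handle and rest on the plate.
- gauge_grip (a point): Middle of the gauge's grip block, 140 mm above the soles; axes as the gauge.
- gauge_foot (a joint): The gauge's reading (m): upward travel of its sprung round foot (48 mm across). 0 = hanging lowest, its face 30 mm above the soles; travel 0.062, yields to about 1 N. With the gauge's feet on the plate over a cup it reads the cup's height minus 0.030: 0.058 tall, 0.040 middle, 0.010 low. Pushed in far, a thin pin shows above the grip block.
- gauge_face (a point): Centre of the underside of the gauge's sprung foot (30 mm above the soles when it hangs free); rests on the cup's rim when the gauge stands over a cup.
- cup_tall: Tall steel cup, 88 mm high, 42 mm across, open top, may be absent. Origin: centre of its underside, z up.
- cup_mid: Middle steel cup, 70 mm high, 42 mm across, open top, may be absent. Origin: centre of its underside, z up.
- cup_low: Low egg cup, 40 mm high, 43 mm across, open top, may be absent. Origin: centre of its underside, z up.
- salt_shaker: White shaker, 70 mm high, 39 mm across: a bystander, leave it alone.
- pepper_shaker: Black shaker, 70 mm high, 39 mm across: a bystander, leave it alone.
Things that resemble listed ones, but are neither listed nor needed, are in the scene too. What is shaped like the cup_low but purple is not meant.

How it is judged:
By the outcome, as a careful person would: the job done as asked, in the order asked, and still so for the second after the job is handed in, with the robot touching nothing.
Of cup_tall, cup_mid, cup_low only 2 to 3 are there at a start; the rules pass over those that are not, and their reading is None.
At some moment in a run one of rack, cup_low may be knocked a few centimetres aside while the robot is not near it.
It also fails if it takes over 210 s, if anything falls off the work surface, if the arm or the gripper's body presses on something with over 40 N, if the wrist force passes 120 N, or if a joint passes its speed limit or range.

## Working session

There is one attempt and no reset: what is moved stays moved. The work goes in short steps, Python scripts to look and compute and a shell command to move; the robot and the scene stay as the last step left them, time stands still between calls to the robot, and variables do not carry over. Pictures are saved under pics/ and viewed, at most 14 in all, crops included, and the job is handed in when it is done.

```bash
ls; mkdir -p pics; python3 - <<'E'
from rig import bot,vision
import cv2,numpy as np
s=bot.read_state();print(s)
for n in("scene","top","wrist"):
    m=vision.camera_model(n);print(n,m)
    cv2.imwrite(f"pics/a_{n}.png",vision.capture(n)[:,:,::-1])
E
```

```text
pics
{'time_s': 0.0, 'joint_positions': array([ 6.50026746e+01,  3.02793750e+01,  8.21579533e+01, -1.01270045e-03,
        6.76890755e+01, -1.02271871e+01]), 'qvel': array([ 0.07275304,  0.02150243,  0.04013616, -0.00234212,  0.01552353,
       -0.03116104]), 'tau': array([ 3.81159100e-05, -4.40038168e+01, -1.76594245e+01,  6.32615970e-02,
        5.82305412e-02, -1.61046210e-04]), 'position': array([0.15899965, 0.60368057, 0.22955854]), 'tcp_rot': array([[-9.66957935e-01,  2.54934326e-01, -9.17450811e-04],
       [ 2.54935701e-01,  9.66955926e-01, -2.00641486e-03],
       [ 3.75630476e-04, -2.17400974e-03, -9.99997566e-01]]), 'force': array([-0.98574419, -0.8001811 , -0.57237755]), 'moment': array([-0.05131673,  0.03874409, -0.0312283 ]), 'grasp_force': 0.0, 'opening': 1.0014620766163667}
scene {'camera_matrix': array([[472.30617915,   0.        , 318.8468219 ],
       [  0.        , 472.30617915, 238.26106886],
       [  0.        ,   0.        ,   1.        ]]), 'camera_from_world': array([[ 0.89470838, -0.44637463, -0.01570402, -0.49880039],
       [ 0.28315658,  0.53966301,  0.7
[... 432 characters left out ...]
988508,  0.16659128, -0.59055961],
       [-0.16670393, -0.0119398 ,  0.9859347 , -1.50242861],
       [ 0.        ,  0.        ,  0.        ,  1.        ]])}
wrist {'camera_matrix': array([[386.68455092,   0.        , 320.79739117],
       [  0.        , 386.68455092, 235.72268104],
       [  0.        ,   0.        ,   1.        ]]), 'camera_from_world': array([[ 2.55051759e-01,  9.66927369e-01, -2.50916089e-04,
        -6.24001568e-01],
       [-9.34744910e-01,  2.46496406e-01, -2.55913023e-01,
         3.03861409e-02],
       [-2.47387456e-01,  6.55056093e-02,  9.66699778e-01,
        -3.89195760e-01],
       [ 0.00000000e+00,  0.00000000e+00,  0.00000000e+00,
         1.00000000e+00]])}
```

View pics/a_top.png

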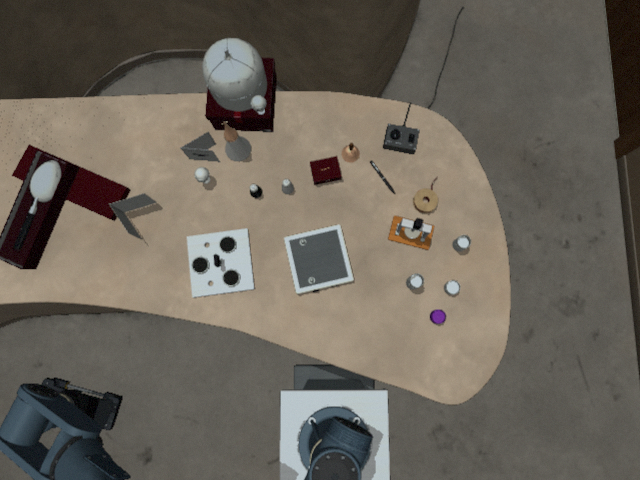

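View pics/a_scene.png

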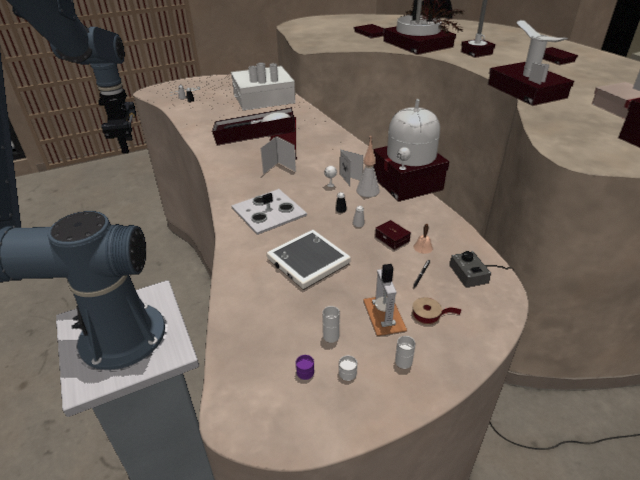

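```bash
cat > h.py <<'E'
from rig import bot,vision
import numpy as np,cv2
from scipy.spatial.transform import Rotation as R
def grab(n):
    m=vision.camera_model(n); return vision.capture(n),m
def plane(m,px,z):
    px=np.atleast_2d(np.asarray(px,float));K=m["camera_matrix"];T=m["camera_from_world"]
    d=np.c_[(px-[K[0,2],K[1,2]])/K[0,0],np.ones(len(px))]*[1,-1,-1]
    d=d@T[:3,:3];o=-T[:3,:3].T@T[:3,3]
    return o+d*((z-o[2])/d[:,2])[:,None]
def proj(m,P):
    P=np.atleast_2d(P);T=m["camera_from_world"];c=P@T[:3,:3].T+T[:3,3]
    return c[:,:2]*[1,-1]/-c[:,2:]*m["camera_matrix"][0,0]+m["camera_matrix"][:2,2]
def go(xyz,yaw):
    """shift (tool mm) and turn (rotvec) taking the tool to xyz, pointing down, its y (closing line) at yaw deg (mod 180)"""
    s=bot.read_state();A=s["tcp_rot"];best=None
    for k in(0,180):
        a=np.radians(yaw+k);y=np.array([np.cos(a),np.sin(a),0]);z=np.array([0,0,-1.]);B=np.c_[np.cross(y,z),y,z]
        r=R.from_matrix(A.T@B).as_rotvec()
        if best is None or np.linalg.norm(r)<np.linalg.norm(best):best=r
    print("xyz",np.round(A.T@(np.array(xyz)-s["position"])*1e3,1),"rot",np.round(best,3),"pos",np.round(s["position"],4),"j6",round(s["joint_positions"][5],1))
def blobs(mask,lo=15):
    n,l,st,c=cv2.connectedComponentsWithStats(mask.astype(np.uint8))
    return [(tuple(np.round(c[i],1)),st[i,4],tuple(st[i,:4])) for i in range(1,n) if st[i,4]>=lo]
def crop(img,x,y,w,h,f,name):
    cv2.imwrite("pics/"+name,cv2.resize(img[y:y+h,x:x+w,::-1],None,fx=f,fy=f,interpolation=cv2.INTER_CUBIC))
E
python3 - <<'E'
from h import *
im=cv2.imread("pics/a_top.png")[:,:,::-1]
crop(im,180,210,190,100,4,"c1.png")
crop(im,370,190,130,150,4,"c2.png")
s=cv2.imread("pics/a_scene.png")[:,:,::-1]
crop(s,280,240,160,150,4,"c3.png")
m=vision.camera_model("top")
for n,p,z in[("cupA",(416,282),.08),("cupB",(452,288),.04),("cupC",(462,243),.07),("rackhandle",(217,260),.07),("base",(319,259),.03),("gauge",(417,224),.16)]:print(n,plane(m,p,z).round(3))
E
```

```text
cupA [[ 0.462 -0.243  0.08 ]]
cupB [[ 0.447 -0.356  0.04 ]]
cupC [[ 0.577 -0.385  0.07 ]]
rackhandle [[0.533 0.34  0.07 ]]
base [[0.539 0.039 0.03 ]]
gauge [[ 0.618 -0.239  0.16 ]]
```

View pics/c1.png

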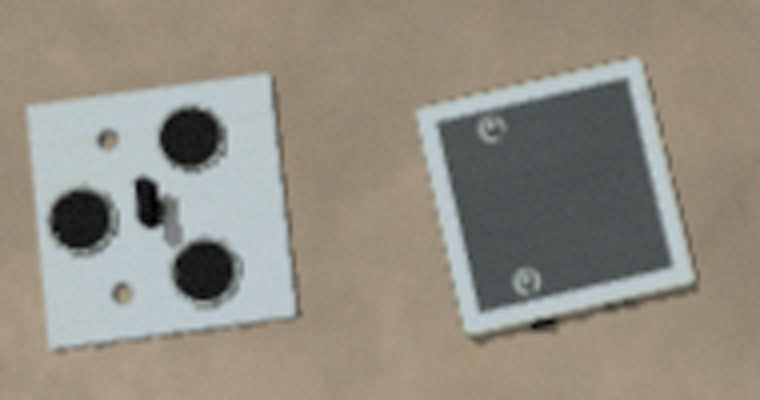

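View pics/c2.png

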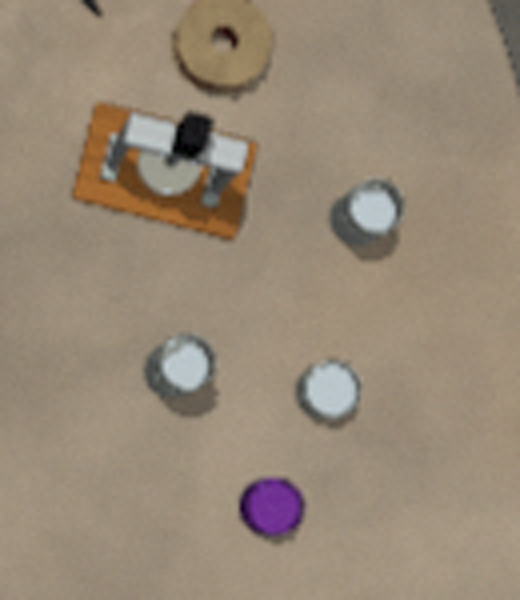

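View pics/c3.png

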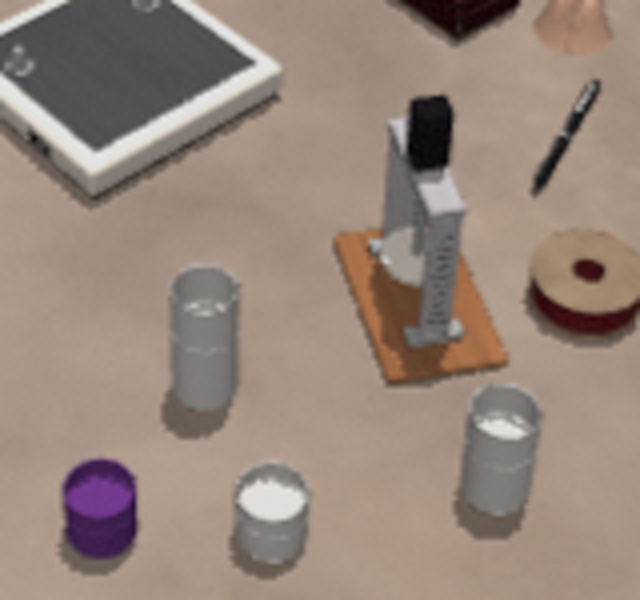

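```bash
python3 - <<'E'
from h import *
m=vision.camera_model("wrist");T=m["camera_from_world"];s=bot.read_state()
print("cam in tool",(s["tcp_rot"].T@(-T[:3,:3].T@T[:3,3]-s["position"])).round(3), "look",(s["tcp_rot"].T@-T[2,:3]).round(3))
im=cv2.imread("pics/a_top.png")[:,:,::-1];m=vision.camera_model("top");ms=vision.camera_model("scene")
g=im.astype(int)
w=(g.min(2)>150)&((g.max(2)-g.min(2))<40)
for nm,(x,y,W,H),z in(("rack",(180,225,85,80),.010),("base",(280,220,80,80),.03)):
    mk=np.zeros(w.shape,np.uint8);mk[y:y+H,x:x+W]=w[y:y+H,x:x+W]
    c=max(cv2.findContours(mk,0,cv2.CHAIN_APPROX_NONE)[0],key=cv2.contourArea)
    P=plane(m,c[:,0],z)[:,:2];r=cv2.minAreaRect((P*1000).astype(np.float32));print(nm,r)
def tri(p,q):
    o=[];d=[]
    for mm,px in((m,p),(ms,q)):
        a=plane(mm,px,0)[0];b=plane(mm,px,.5)[0];o.append(a);d.append((b-a)/np.linalg.norm(b-a))
    A=np.c_[d[0],-d[1]];t=np.linalg.lstsq(A,o[1]-o[0],rcond=None)[0]
    a=o[0]+t[0]*d[0];b=o[1]+t[1]*d[1];return ((a+b)/2).round(4),np.linalg.norm(a-b).round(4)
T=lambda u,v:(370+u/4,190+v/4); S=lambda u,v:(280+u/4,240+v/4)
print("A",tri(T(187,362),S(204,282)));print("B",tri(T(331,388),S(272,480)));print("C",tri(T(376,207),S(503,402)))
print("grip",tri(T(195,122),S(432,103)))
o=(g[:,:,0]>150)&(g[:,:,0]-g[:,:,2]>90)
for y in[0]:
    mk=np.zeros(w.shape,np.uint8);mk[210:255,380:440]=o[210:255,380:440]
    P=np.argwhere(mk)[:,::-1];Q=plane(m,P,.008)[:,:2];print("pad",cv2.minAreaRect((Q*1000).astype(np.float32)))
E
```

```text
cam in tool [ 0.07  -0.001 -0.154] look [-0.256  0.002  0.967]
rack ((534.79638671875, 346.127685546875), (191.3553009033203, 190.86720275878906), 7.222954750061035)
base ((541.81494140625, 42.38642120361328), (177.6924285888672, 177.20590209960938), 12.644301414489746)
A (array([ 0.4672, -0.2444,  0.0913]), np.float64(0.004))
B (array([ 0.4511, -0.3577,  0.0451]), np.float64(0.0038))
C (array([ 0.5815, -0.3903,  0.0751]), np.float64(0.0034))
grip (array([ 0.6252, -0.2426,  0.1677]), np.float64(0.0015))
pad ((621.95849609375, -244.64593505859375), (125.5990219116211, 72.46292877197266), 75.38069915771484)
```

```bash
python3 - <<'E'
from h import *
go((.535,.346,.17),97.2)
E
```

```text
xyz [-429.3 -153.4   59.9] rot [-0.002 -0.001 -0.383] pos [0.1591 0.6039 0.2298] j6 -10.2
```

```bash
Z='"delta_rot":[0,0,0],"hand":-1'
python3 -m handwheel '[{"xyz":[-50,-18,0],"delta_rot":[0,0,0],"hand":-1},{"xyz":[-105,-37,0],"delta_rot":[0,0,0],"hand":-1},{"xyz":[-160,-56,0],"delta_rot":[0,0,0],"hand":-1},{"xyz":[-210,-75,0],"delta_rot":[0,0,0],"hand":-1},{"xyz":[-265,-94,0],"delta_rot":[0,0,0],"hand":-1}]'
python3 -m handwheel '[{"xyz":[-50,-18,15],"delta_rot":[0,0,-0.13],"hand":-1},{"xyz":[-105,-37,30],"delta_rot":[0,0,-0.26],"hand":-1},{"xyz":[-164,-59,60],"delta_rot":[0,0,-0.383],"hand":-1},{"xyz":[-164,-59,60],"delta_rot":[0,0,-0.383],"hand":-1},{"xyz":[-164,-59,60],"delta_rot":[0,0,-0.383],"hand":-1}]'
python3 - <<'E'
from h import *
im,m=grab("wrist");cv2.imwrite("pics/w1.png",im[:,:,::-1]);np.save("w1.npy",m["camera_from_world"])
E
```

```text
time_s: 0.78
position: [0.3925, 0.4447, 0.2303]
tcp_rot: [[-0.967, 0.255, -0.001], [0.255, 0.967, -0.0], [0.0, -0.0, -1.0]]
force: [0.2, 0.6, -0.2]
opening: 0.997
grasp_force: 0.0
time_s: 1.4
position: [0.5348, 0.3466, 0.1698]
tcp_rot: [[-0.992, -0.123, -0.002], [-0.123, 0.992, -0.0], [0.002, -0.0, -1.0]]
force: [0.9, 0.0, 0.1]
opening: 1.004
grasp_force: 0.0
```

View pics/w1.png

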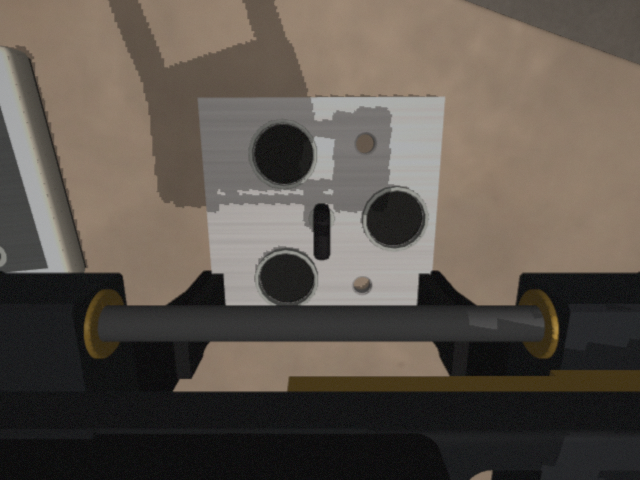

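```bash
cat >> h.py <<'E'
def brown(im,box,t=20):
    x,y,w,h=box;g=im.astype(int)[y:y+h,x:x+w];return [((c[0]+x,c[1]+y),a,b) for c,a,b in blobs((g[:,:,0]-g[:,:,2]>t),20)]
E
python3 - <<'E'
from h import *
im=cv2.imread("pics/w1.png")[:,:,::-1];m=vision.camera_model("wrist");m["camera_from_world"]=np.load("w1.npy")
H=[]
for b in((348,125,36,36),(344,268,36,32)):
    r=brown(im,b);print(r);H.append(max(r,key=lambda q:q[1])[0])
P=plane(m,H,.010)[:,:2];print(P,np.linalg.norm(P[0]-P[1]))
ex=(P[0]-P[1])/np.linalg.norm(P[0]-P[1]);ey=np.array([-ex[1],ex[0]])
c=P.mean(0)-.035*ey;print("yaw",np.degrees(np.arctan2(ex[1],ex[0])),"c",c)
# plate left/right edges
g=im.astype(int);k=(g.max(2)-g.min(2)<14)&(g.min(2)>70)
L=[];Rr=[]
for y in range(110,260,6):
    xs=np.where(k[y,190:455])[0]+190;L.append((xs.min(),y));Rr.append((xs.max()+1,y))
for E in(L,Rr):
    Q=plane(m,E,.010)[:,:2];d=(Q-c)@np.c_[ex,ey];print(np.round(np.median(d[:,1]),4),np.degrees(np.arctan(np.polyfit(d[:,0],d[:,1],1)[0])).round(2))
print("handle",plane(m,(322,210),.07))
go((c[0],c[1],.044),np.degrees(np.arctan2(ex[1],ex[0]))+90)
E
```

```text
[((np.float64(364.5), np.float64(143.2)), np.int32(220), (np.int32(9), np.int32(10), np.int32(16), np.int32(17)))]
[((np.float64(360.9), np.float64(282.3)), np.int32(129), (np.int32(10), np.int32(9), np.int32(15), np.int32(12)))]
[[0.46826395 0.37319896]
 [0.5847714  0.38786892]] 0.11742739209698039
yaw -172.82340910195623 c [0.5221452  0.41525975]
0.1637 0.38
-0.0259 0.07
handle [[0.51412859 0.344774   0.07      ]]
xyz [  3.5  68.8 126.5] rot [ 0.    -0.001 -0.001] pos [0.5343 0.3474 0.1705] j6 -74.2
```

```bash
python3 - <<'E'
from h import *
go((.533,.3463,.044),97.2)
E
```

```text
xyz [  1.3  -1.  126.5] rot [ 0.    -0.001 -0.001] pos [0.5343 0.3474 0.1705] j6 -74.2
```

```bash

python3 -m handwheel '[{"xyz":[1,-1,50],"delta_rot":[0,0,0],"hand":-1},{"xyz":[1,-1,90],"delta_rot":[0,0,0],"hand":-1},{"xyz":[1,-1,120],"delta_rot":[0,0,0],"hand":-1},{"xyz":[1,-1,126],"delta_rot":[0,0,0],"hand":-1},{"xyz":[1,-1,126],"delta_rot":[0,0,0],"hand":-1}]'
python3 -m handwheel '[{"xyz":[0,0,0],"delta_rot":[0,0,0],"hand":1},{"xyz":[0,0,0],"delta_rot":[0,0,0],"hand":1},{"xyz":[0,0,0],"delta_rot":[0,0,0],"hand":1},{"xyz":[0,0,0],"delta_rot":[0,0,0],"hand":1},{"xyz":[0,0,0],"delta_rot":[0,0,0],"hand":1}]'
python3 -m handwheel '[{"xyz":[0,0,0],"delta_rot":[0,0,0],"hand":1},{"xyz":[0,0,0],"delta_rot":[0,0,0],"hand":1},{"xyz":[0,0,-20],"delta_rot":[0,0,0],"hand":1},{"xyz":[0,0,-50],"delta_rot":[0,0,0],"hand":1},{"xyz":[0,0,-100],"delta_rot":[0,0,0],"hand":1}]'
python3 - <<'E'
from h import *
im,m=grab("wrist");cv2.imwrite("pics/w2.png",im[:,:,::-1])
print(bot.read_state()["tcp_rot"].round(4))
go((.5,.2,.15),102.6)
E
```

```text
time_s: 2.08
position: [0.534, 0.3471, 0.0455]
tcp_rot: [[-0.992, -0.126, 0.001], [-0.126, 0.992, 0.001], [-0.001, 0.0, -1.0]]
force: [0.8, 0.1, -0.7]
opening: 1.003
grasp_force: 0.0
time_s: 2.7
position: [0.5343, 0.3458, 0.0446]
tcp_rot: [[-0.992, -0.125, -0.0], [-0.125, 0.992, -0.0], [0.0, -0.0, -1.0]]
force: [-0.1, -0.3, 0.1]
opening: 0.518
grasp_force: 0.0
time_s: 3.32
position: [0.5317, 0.3448, 0.1434]
tcp_rot: [[-0.992, -0.125, -0.007], [-0.125, 0.992, -0.003], [0.007, -0.002, -1.0]]
force: [-0.1, 0.4, -6.2]
opening: 0.132
grasp_force: 30.0
[[-0.9921 -0.1253  0.0061]
 [-0.1253  0.9921  0.0025]
 [-0.0064  0.0017 -1.    ]]
xyz [  54.1 -141.2    1.4] rot [ 0.001  0.006 -0.094] pos [0.536  0.3469 0.152 ] j6 -74.3
```

View pics/w2.png

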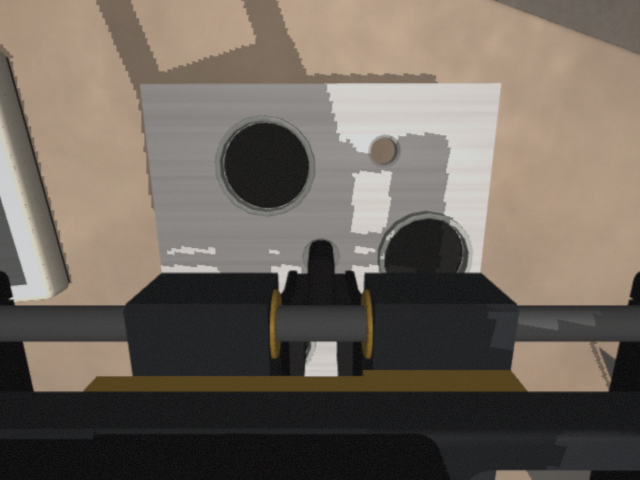

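```bash

python3 -m handwheel '[{"xyz":[-15,0,-40],"delta_rot":[0,0,0],"hand":1},{"xyz":[-30,0,-80],"delta_rot":[0,0,0],"hand":1},{"xyz":[-45,0,-120],"delta_rot":[0,0,0],"hand":1},{"xyz":[-45,0,-150],"delta_rot":[0,0,0],"hand":1},{"xyz":[-45,0,-150],"delta_rot":[0,0,0],"hand":1}]'
python3 -m handwheel '[{"xyz":[0,0,0],"delta_rot":[0,0,0],"hand":1},{"xyz":[0,0,0],"delta_rot":[0,0,0],"hand":1},{"xyz":[0,0,0],"delta_rot":[0,0,0],"hand":1},{"xyz":[0,0,0],"delta_rot":[0,0,0],"hand":1},{"xyz":[0,0,0],"delta_rot":[0,0,0],"hand":1}]'
python3 - <<'E'
from h import *
s=bot.read_state();im,m=grab("wrist");cv2.imwrite("pics/w3.png",im[:,:,::-1]);np.save("w3.npy",m["camera_from_world"])
print(s["position"].round(4),s["tcp_rot"].round(4).tolist())
# hand-eye: camera in tool at rest
T=m["camera_from_world"];Tw=np.eye(4);Tw[:3,:3]=s["tcp_rot"];Tw[:3,3]=s["position"];C=T@Tw;np.save("cam_tool.npy",C)
mt=dict(m);mt["camera_from_world"]=C
r=brown(im,(362,128,46,46));print(r)
r2=brown(cv2.imread("pics/w2.png")[:,:,::-1],(362,128,46,46));print(r2)
for q in(r,r2):
  c=max(q,key=lambda z:z[1])[0];print("hole in tool",plane(mt,c,.0346)[0].round(4))
print("near edge",plane(mt,[(200,83.5),(450,83.5)],.0346).round(4))
E
```

```text
time_s: 4.0
position: [0.5798, 0.3519, 0.297]
tcp_rot: [[-0.992, -0.125, 0.005], [-0.125, 0.992, 0.002], [-0.005, 0.002, -1.0]]
force: [0.9, 0.5, -5.9]
opening: 0.13
grasp_force: 30.0
time_s: 4.62
position: [0.5789, 0.3515, 0.2943]
tcp_rot: [[-0.992, -0.125, -0.0], [-0.125, 0.992, -0.0], [0.0, -0.0, -1.0]]
force: [-0.1, -0.5, -5.0]
opening: 0.129
grasp_force: 30.0
[0.5789 0.3515 0.2943] [[-0.9922, -0.1249, -0.0003], [-0.1249, 0.9922, -0.0001], [0.0003, -0.0001, -1.0]]
[((np.float64(382.6), np.float64(151.3)), np.int32(504), (np.int32(9), np.int32(10), np.int32(24), np.int32(27)))]
[((np.float64(382.2), np.float64(150.4)), np.int32(477), (np.int32(9), np.int32(10), np.int32(24), np.int32(26)))]
hole in tool [0.0618 0.0294 0.0346]
hole in tool [0.0622 0.0292 0.0346]
near edge [[ 0.0921 -0.0554  0.0346]
 [ 0.0921  0.059   0.0346]]
```

View pics/w3.png

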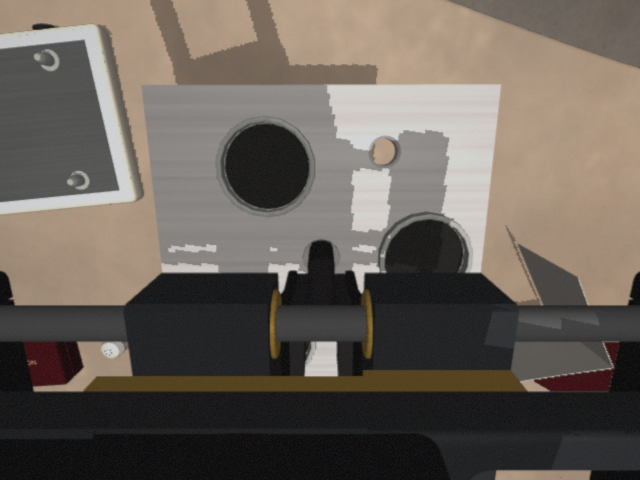

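```bash

python3 -m handwheel '[{"xyz":[15,0,50],"delta_rot":[0,0,0],"hand":1},{"xyz":[30,0,100],"delta_rot":[0,0,0],"hand":1},{"xyz":[45,0,150],"delta_rot":[0,0,0],"hand":1},{"xyz":[45,0,190],"delta_rot":[0,0,0],"hand":1},{"xyz":[45,0,200],"delta_rot":[0,0,0],"hand":1}]'
python3 -m handwheel '[{"xyz":[0,0,5],"delta_rot":[0,0,0],"hand":1},{"xyz":[0,0,10],"delta_rot":[0,0,0],"hand":1},{"xyz":[0,0,15],"delta_rot":[0,0,0],"hand":1},{"xyz":[0,0,20],"delta_rot":[0,0,0],"hand":1},{"xyz":[0,0,20],"delta_rot":[0,0,0],"hand":1}]'
```

```text
time_s: 5.3
position: [0.5327, 0.3452, 0.0921]
tcp_rot: [[-0.992, -0.125, -0.005], [-0.125, 0.992, -0.002], [0.005, -0.001, -1.0]]
force: [-0.5, 0.1, -5.3]
opening: 0.127
grasp_force: 30.0
time_s: 5.92
position: [0.534, 0.3458, 0.0744]
tcp_rot: [[-0.992, -0.125, -0.001], [-0.125, 0.992, -0.0], [0.001, -0.0, -1.0]]
force: [0.1, 0.5, -6.2]
opening: 0.128
grasp_force: 30.0
```

```bash

python3 -m handwheel '[{"xyz":[0,0,0],"delta_rot":[0,0,0],"hand":0.2},{"xyz":[0,0,0],"delta_rot":[0,0,0],"hand":0.2},{"xyz":[0,0,0],"delta_rot":[0,0,0],"hand":0.2},{"xyz":[0,0,20],"delta_rot":[0,0,0],"hand":0.2},{"xyz":[0,0,30],"delta_rot":[0,0,0],"hand":0.2}]'
python3 -m handwheel '[{"xyz":[0,0,0],"delta_rot":[0,0,0],"hand":0.2},{"xyz":[0,0,0],"delta_rot":[0,0,0],"hand":1},{"xyz":[0,0,0],"delta_rot":[0,0,0],"hand":1},{"xyz":[0,0,0],"delta_rot":[0,0,0],"hand":1},{"xyz":[0,0,0],"delta_rot":[0,0,0],"hand":1}]'
python3 -m handwheel '[{"xyz":[0,0,0],"delta_rot":[0,0,0],"hand":1},{"xyz":[0,0,-20],"delta_rot":[0,0,0],"hand":1},{"xyz":[0,0,-60],"delta_rot":[0,0,0],"hand":1},{"xyz":[0,0,-110],"delta_rot":[0,0,0],"hand":1},{"xyz":[0,0,-160],"delta_rot":[0,0,0],"hand":1}]'
python3 -m handwheel '[{"xyz":[-20,0,-40],"delta_rot":[0,0,0],"hand":1},{"xyz":[-45,0,-90],"delta_rot":[0,0,0],"hand":1},{"xyz":[-45,0,-90],"delta_rot":[0,0,0],"hand":1},{"xyz":[-45,0,-90],"delta_rot":[0,0,0],"hand":1},{"xyz":[-45,0,-90],"delta_rot":[0,0,0],"hand":1}]'
python3 - <<'E'
from h import *
s=bot.read_state();im,m=grab("wrist");cv2.imwrite("pics/w4.png",im[:,:,::-1]);np.save("w4.npy",m["camera_from_world"])
print(s["position"].round(4),s["tcp_rot"].round(4).tolist())
T=m["camera_from_world"];Tw=np.eye(4);Tw[:3,:3]=s["tcp_rot"];Tw[:3,3]=s["position"];C=T@Tw;np.save("cam_tool.npy",C)
E
```

```text
time_s: 6.55
position: [0.5333, 0.3455, 0.0428]
tcp_rot: [[-0.992, -0.125, -0.002], [-0.125, 0.992, -0.001], [0.002, -0.001, -1.0]]
force: [0.2, 0.2, 0.4]
opening: 0.396
grasp_force: 0.0
time_s: 7.18
position: [0.5345, 0.346, 0.045]
tcp_rot: [[-0.992, -0.125, 0.001], [-0.125, 0.992, 0.0], [-0.001, 0.0, -1.0]]
force: [0.6, -0.2, 1.0]
opening: 0.137
grasp_force: 30.0
time_s: 7.8
position: [0.533, 0.3454, 0.2056]
tcp_rot: [[-0.992, -0.125, -0.003], [-0.125, 0.992, -0.001], [0.003, -0.001, -1.0]]
force: [1.3, 0.2, -7.2]
opening: 0.133
grasp_force: 30.0
time_s: 8.43
position: [0.5763, 0.3508, 0.2914]
tcp_rot: [[-0.992, -0.125, -0.007], [-0.125, 0.992, -0.003], [0.007, -0.002, -1.0]]
force: [-0.1, 0.1, -6.3]
opening: 0.136
grasp_force: 30.0
[0.5763 0.3508 0.2914] [[-0.9921, -0.1251, -0.007], [-0.1251, 0.9921, -0.0027], [0.0072, -0.0018, -1.0]]
```

View pics/w4.png

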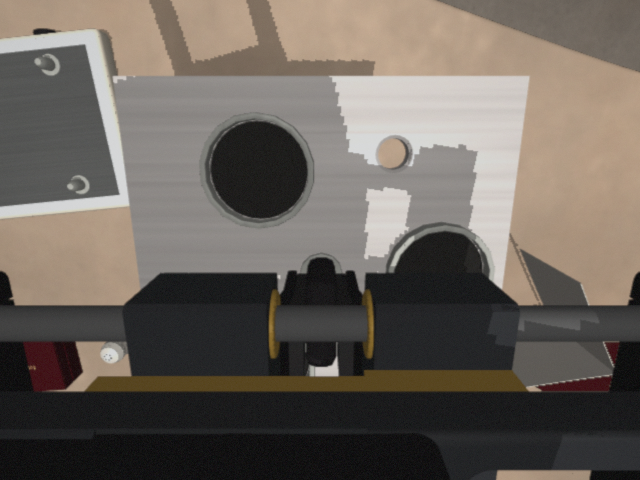

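```bash
python3 - <<'E'
from h import *
a=cv2.imread("pics/w3.png");b=cv2.imread("pics/w4.png")
f=lambda i,x,y,w,h,s:cv2.resize(i[y:y+h,x:x+w],None,fx=s,fy=s,interpolation=cv2.INTER_CUBIC)
p=np.hstack([f(a,28,40,40,40,7),f(a,60,160,40,40,7),np.zeros((280,0,3),np.uint8)])
q=np.hstack([f(b,374,130,40,40,7),f(b,100,60,40,40,7)])
cv2.imwrite("pics/comp.png",np.vstack([p,q]))
E
```

```text
(no output)
```

View pics/comp.png

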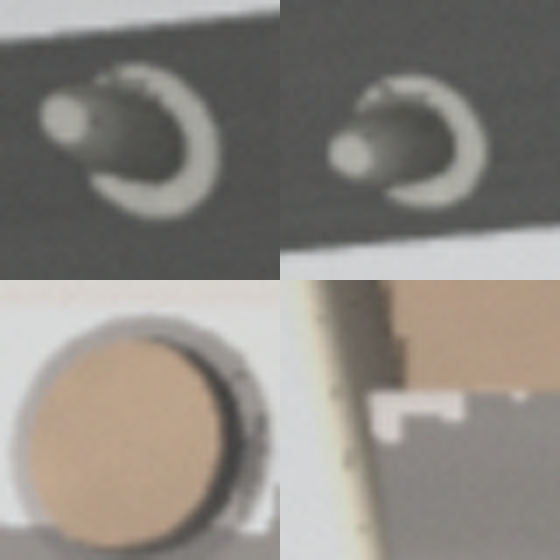

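```bash
python3 - <<'E'
from h import *
m=vision.camera_model("wrist");mt=dict(m);C=np.load("cam_tool.npy");mt["camera_from_world"]=C
print("hole tool",plane(mt,(394.1,153.4),.0343).round(4), "edge",plane(mt,[(150,76),(320,76),(500,76)],.0343).round(4).tolist())
m3=dict(m);m3["camera_from_world"]=np.load("w3.npy")
tip=plane(m3,[(37.4,56.9),(69.9,182.1)],.047)[:,:2];rg=plane(m3,[(48.1,60.1),(79.7,180.1)],.0305)[:,:2]
for P in(tip,rg):
    d=P[1]-P[0];print(P.round(4).tolist(),np.linalg.norm(d).round(4),"yaw",np.degrees(np.arctan2(d[1],d[0])).round(2),"mid",P.mean(0).round(4))
E
```

```text
hole tool [[0.0608 0.0349 0.0343]] edge [[0.0953, -0.0777, 0.0343], [0.0953, -0.0005, 0.0343], [0.0953, 0.0814, 0.0343]]
[[0.4732, 0.0654], [0.5903, 0.0914]] 0.1199 yaw 12.51 mid [0.5317 0.0784]
[[0.4733, 0.0644], [0.5901, 0.0916]] 0.1199 yaw 13.11 mid [0.5317 0.078 ]
```

```bash

python3 - <<'E'
from h import *
go((.5399,.0442,.16),102.7)
E
```

```text
xyz [  74.1 -299.5  132.6] rot [-0.001 -0.006 -0.096] pos [0.5767 0.3509 0.2917] j6 -75.3
```

```bash

python3 -m handwheel '[{"xyz":[13,-50,0],"delta_rot":[0,0,0],"hand":1},{"xyz":[26,-105,0],"delta_rot":[0,0,0],"hand":1},{"xyz":[39,-160,20],"delta_rot":[0,0,0],"hand":1},{"xyz":[52,-215,40],"delta_rot":[0,0,0],"hand":1},{"xyz":[65,-260,60],"delta_rot":[0,0,0],"hand":1}]'
python3 -m handwheel '[{"xyz":[5,-20,25],"delta_rot":[0,0,-0.05],"hand":1},{"xyz":[9,-40,70],"delta_rot":[0,0,-0.096],"hand":1},{"xyz":[9,-40,75],"delta_rot":[0,0,-0.096],"hand":1},{"xyz":[9,-40,75],"delta_rot":[0,0,-0.096],"hand":1},{"xyz":[9,-40,75],"delta_rot":[0,0,-0.096],"hand":1}]'
python3 - <<'E'
from h import *
go((.5399,.0442,.110),102.7)
E
```

```text
time_s: 9.1
position: [0.5456, 0.0836, 0.2332]
tcp_rot: [[-0.992, -0.125, -0.002], [-0.125, 0.992, -0.0], [0.002, -0.0, -1.0]]
force: [1.0, 0.8, -6.7]
opening: 0.141
grasp_force: 30.0
time_s: 9.72
position: [0.5442, 0.0453, 0.1608]
tcp_rot: [[-0.975, -0.22, 0.003], [-0.22, 0.975, -0.0], [-0.003, -0.001, -1.0]]
force: [0.5, -0.6, -6.2]
opening: 0.133
grasp_force: 30.0
xyz [ 4.5 -0.1 50.8] rot [-0.001  0.003  0.   ] pos [0.5442 0.0453 0.1608] j6 -109.7
```

```bash

python3 -m handwheel '[{"xyz":[3,0,25],"delta_rot":[0,0,0],"hand":1},{"xyz":[3,0,50],"delta_rot":[0,0,0],"hand":1},{"xyz":[3,0,50],"delta_rot":[0,0,0],"hand":1},{"xyz":[3,0,50],"delta_rot":[0,0,0],"hand":1},{"xyz":[3,0,50],"delta_rot":[0,0,0],"hand":1}]'
python3 -m handwheel '[{"xyz":[0,0,0],"delta_rot":[0,0,0],"hand":1},{"xyz":[0,0,0],"delta_rot":[0,0,0],"hand":1},{"xyz":[0,0,0],"delta_rot":[0,0,0],"hand":1},{"xyz":[0,0,0],"delta_rot":[0,0,0],"hand":1},{"xyz":[0,0,0],"delta_rot":[0,0,0],"hand":1}]'
python3 - <<'E'
from h import *
go((.5399,.0442,.0743),102.7)
im,m=grab("wrist");cv2.imwrite("pics/w5.png",im[:,:,::-1]);np.save("w5.npy",m["camera_from_world"])
go((.5399,.0442,.0743),102.7)
E
```

```text
time_s: 10.35
position: [0.5413, 0.044, 0.111]
tcp_rot: [[-0.976, -0.22, 0.003], [-0.22, 0.976, -0.0], [-0.003, -0.001, -1.0]]
force: [1.1, 0.3, -5.7]
opening: 0.136
grasp_force: 30.0
time_s: 10.98
position: [0.54, 0.044, 0.1095]
tcp_rot: [[-0.976, -0.219, -0.0], [-0.219, 0.976, 0.0], [0.0, 0.0, -1.0]]
force: [0.0, 1.1, -5.8]
opening: 0.136
grasp_force: 30.0
xyz [ 0.   0.3 35.2] rot [ 0. -0. -0.] pos [0.54   0.044  0.1095] j6 -109.8
xyz [ 0.   0.3 35.2] rot [ 0.    -0.    -0.001] pos [0.54   0.0439 0.1095] j6 -109.8
```

```bash

python3 -m handwheel '[{"xyz":[0,0.3,8],"delta_rot":[0,0,0],"hand":1},{"xyz":[0,0.3,14],"delta_rot":[0,0,0],"hand":1},{"xyz":[0,0.3,20],"delta_rot":[0,0,0],"hand":1},{"xyz":[0,0.3,26],"delta_rot":[0,0,0],"hand":1},{"xyz":[0,0.3,26],"delta_rot":[0,0,0],"hand":1}]'
python3 -m handwheel '[{"xyz":[0,0,3],"delta_rot":[0,0,0],"hand":1},{"xyz":[0,0,6],"delta_rot":[0,0,0],"hand":1},{"xyz":[0,0,9],"delta_rot":[0,0,0],"hand":1},{"xyz":[0,0,9],"delta_rot":[0,0,0],"hand":1},{"xyz":[0,0,9],"delta_rot":[0,0,0],"hand":1}]'
```

```text
time_s: 11.65
position: [0.5395, 0.0443, 0.0829]
tcp_rot: [[-0.976, -0.219, -0.001], [-0.219, 0.976, 0.0], [0.001, 0.001, -1.0]]
force: [-1.1, 0.4, -6.4]
opening: 0.133
grasp_force: 30.0
time_s: 12.28
position: [0.5401, 0.0443, 0.075]
tcp_rot: [[-0.976, -0.219, 0.001], [-0.219, 0.976, -0.0], [-0.001, -0.0, -1.0]]
force: [-0.9, -0.1, 1.1]
opening: 0.135
grasp_force: 30.0
```

```bash

python3 -m handwheel '[{"xyz":[0,0,1.5],"delta_rot":[0,0,0],"hand":1},{"xyz":[0,0,1.5],"delta_rot":[0,0,0],"hand":0.2},{"xyz":[0,0,1.5],"delta_rot":[0,0,0],"hand":0.2},{"xyz":[0,0,1.5],"delta_rot":[0,0,0],"hand":0.2},{"xyz":[0,0,1.5],"delta_rot":[0,0,0],"hand":0.2}]'
python3 -m handwheel '[{"xyz":[0,0,-20],"delta_rot":[0,0,0],"hand":-1},{"xyz":[0,0,-60],"delta_rot":[0,0,0],"hand":-1},{"xyz":[0,0,-110],"delta_rot":[0,0,0],"hand":-1},{"xyz":[0,0,-140],"delta_rot":[0,0,0],"hand":-1},{"xyz":[0,0,-140],"delta_rot":[0,0,0],"hand":-1}]'
python3 -m handwheel '[{"xyz":[0,0,0],"delta_rot":[0,0,0],"hand":-1},{"xyz":[0,0,0],"delta_rot":[0,0,0],"hand":-1},{"xyz":[0,0,0],"delta_rot":[0,0,0],"hand":-1},{"xyz":[0,0,0],"delta_rot":[0,0,0],"hand":-1},{"xyz":[0,0,0],"delta_rot":[0,0,0],"hand":-1}]'
python3 - <<'E'
from h import *
im,m=grab("wrist");cv2.imwrite("pics/w6.png",im[:,:,::-1]);np.save("w6.npy",m["camera_from_world"])
s=bot.read_state();print(s["position"])
t,mt=grab("top");cv2.imwrite("pics/t6.png",t[:,:,::-1])
sc,_=grab("scene");cv2.imwrite("pics/s6.png",sc[:,:,::-1])
f=lambda i,x,y,w,h,s:cv2.resize(i[y:y+h,x:x+w,::-1],None,fx=s,fy=s,interpolation=cv2.INTER_CUBIC)
a=f(im,150,60,340,230,1.5);b=f(sc,250,220,190,170,1.5);c=f(t,370,200,130,130,2)
W=np.zeros((600,790,3),np.uint8);W[:a.shape[0],:a.shape[1]]=a;W[345:345+b.shape[0],:b.shape[1]]=b;W[335:335+c.shape[0],300:300+c.shape[1]]=c
cv2.imwrite("pics/v6.png",W)
E
```

```text
time_s: 12.9
position: [0.54, 0.0442, 0.0729]
tcp_rot: [[-0.976, -0.219, -0.0], [-0.219, 0.976, 0.0], [0.0, 0.0, -1.0]]
force: [-0.8, -0.6, -0.3]
opening: 0.389
grasp_force: 0.0
time_s: 13.52
position: [0.5417, 0.0441, 0.2155]
tcp_rot: [[-0.976, -0.22, 0.006], [-0.22, 0.976, -0.001], [-0.006, -0.002, -1.0]]
force: [0.4, 0.6, 0.4]
opening: 0.883
grasp_force: 0.0
time_s: 14.15
position: [0.5399, 0.0443, 0.2128]
tcp_rot: [[-0.976, -0.219, -0.001], [-0.219, 0.976, 0.0], [0.0, 0.0, -1.0]]
force: [1.3, -0.6, 0.3]
opening: 0.998
grasp_force: 0.0
[0.53988549 0.0442368  0.21283947]
```

View pics/v6.png

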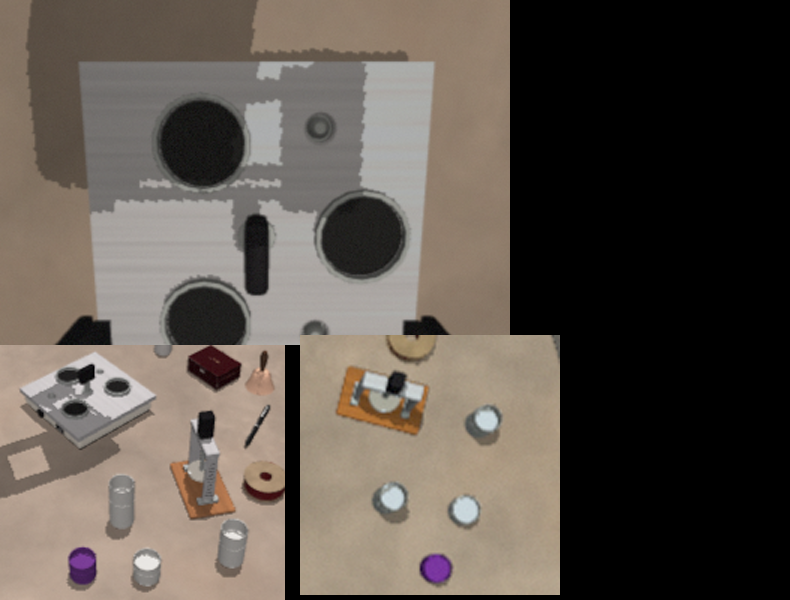

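```bash

python3 - <<'E'
from h import *
go((.485,-.368,.21),72.65)
m=vision.camera_model("top");ms=vision.camera_model("scene")
for n,a,b,h in(("A",(187,362),(204,282),.088),("B",(331,388),(272,480),.04),("C",(376,207),(503,402),.07)):
    print(n,plane(m,(370+a[0]/4,190+a[1]/4),h).round(4),plane(ms,(280+b[0]/4,240+b[1]/4),h).round(4))
E
```

```text
xyz [ 144.1 -390.2    3. ] rot [ 0.    -0.     0.524] pos [0.54   0.0443 0.213 ] j6 -109.8
A [[ 0.4657 -0.2442  0.088 ]] [[ 0.4707 -0.242   0.088 ]]
B [[ 0.4497 -0.3582  0.04  ]] [[ 0.455  -0.3548  0.04  ]]
C [[ 0.5807 -0.3909  0.07  ]] [[ 0.5861 -0.3874  0.07  ]]
```

```bash

python3 -m handwheel '[{"xyz":[20,-55,0],"delta_rot":[0,0,0],"hand":-1},{"xyz":[40,-110,0],"delta_rot":[0,0,0],"hand":-1},{"xyz":[60,-165,0],"delta_rot":[0,0,0],"hand":-1},{"xyz":[80,-220,0],"delta_rot":[0,0,0],"hand":-1},{"xyz":[100,-270,0],"delta_rot":[0,0,0],"hand":-1}]'
python3 -m handwheel '[{"xyz":[20,-55,0],"delta_rot":[0,0,0.18],"hand":-1},{"xyz":[44,-120,0],"delta_rot":[0,0,0.36],"hand":-1},{"xyz":[44,-120,0],"delta_rot":[0,0,0.524],"hand":-1},{"xyz":[44,-120,0],"delta_rot":[0,0,0.524],"hand":-1},{"xyz":[44,-120,0],"delta_rot":[0,0,0.524],"hand":-1}]'
cat > cups.py <<'E'
from h import *
# bright steel rim/milk-white inside: print bright, unsaturated blobs seen by the wrist, cast at height h
def wcup(name,h,near):
    im,m=grab("wrist");cv2.imwrite(f"pics/{name}.png",im[:,:,::-1])
    g=im.astype(int);sat=g.max(2)-g.min(2)
    mk=(sat<22)&(g.min(2)>60);mk[272:]=0
    mk=cv2.morphologyEx(mk.astype(np.uint8),cv2.MORPH_OPEN,np.ones((3,3)))
    for c in cv2.findContours(mk,cv2.RETR_EXTERNAL,cv2.CHAIN_APPROX_NONE)[0]:
        if cv2.contourArea(c)<300: continue
        (x,y),r=cv2.minEnclosingCircle(c)
        print("px",round(x),round(y),"r",round(r,1),"area",cv2.contourArea(c),"bb",cv2.boundingRect(c),"circle@h",plane(m,(x,y),h)[0].round(4))
    print("expected px",proj(m,[*near,h]).round(), proj(m,[*near,0]).round())
E
python3 - <<'E'
from cups import *
wcup("w7",.04,(.451,-.357))
E
```

```text
time_s: 14.92
position: [0.5014, -0.2433, 0.2133]
tcp_rot: [[-0.976, -0.219, 0.001], [-0.219, 0.976, -0.001], [-0.001, -0.001, -1.0]]
force: [1.9, 0.6, 0.3]
opening: 1.0
grasp_force: 0.0
time_s: 15.55
position: [0.485, -0.3668, 0.213]
tcp_rot: [[-0.955, 0.295, -0.0], [0.295, 0.955, 0.001], [0.001, 0.001, -1.0]]
force: [0.3, 0.0, 0.2]
opening: 1.001
grasp_force: 0.0
px 318 172 r 26.3 area 2018.5 bb (293, 147, 51, 52) circle@h [ 0.4476 -0.358   0.04  ]
px 464 151 r 43.8 area 3388.5 bb (420, 126, 88, 58) circle@h [ 0.4665 -0.2372  0.04  ]
px 79 136 r 156.8 area 28770.5 bb (0, 0, 159, 272) circle@h [ 0.3613 -0.5355  0.04  ]
expected px [[320. 176.]] [[320. 172.]]
```

View pics/w7.png

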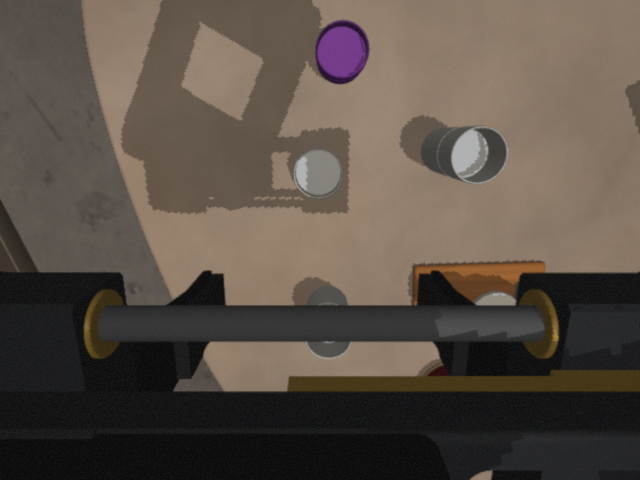

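```bash
python3 - <<'E'
from h import *
go((.448,-.358,.020),72.65)
m=vision.camera_model("wrist");print("tall",plane(m,(478.5,154.5),.088).round(4))
E
```

```text
xyz [ 37.9  -2.9 193. ] rot [ 0.001 -0.     0.003] pos [ 0.4851 -0.3666  0.213 ] j6 -120.4
tall [[ 0.465  -0.2435  0.088 ]]
```

```bash

python3 -m handwheel '[{"xyz":[20,-1.5,40],"delta_rot":[0,0,0],"hand":-0.5},{"xyz":[38,-3,90],"delta_rot":[0,0,0],"hand":-0.5},{"xyz":[38,-3,140],"delta_rot":[0,0,0],"hand":-0.5},{"xyz":[38,-3,180],"delta_rot":[0,0,0],"hand":-0.5},{"xyz":[38,-3,193],"delta_rot":[0,0,0],"hand":-0.5}]'
python3 -m handwheel '[{"xyz":[0,0,0],"delta_rot":[0,0,0],"hand":-0.5},{"xyz":[0,0,0],"delta_rot":[0,0,0],"hand":1},{"xyz":[0,0,0],"delta_rot":[0,0,0],"hand":1},{"xyz":[0,0,0],"delta_rot":[0,0,0],"hand":1},{"xyz":[0,0,0],"delta_rot":[0,0,0],"hand":1}]'
python3 -m handwheel '[{"xyz":[0,0,0],"delta_rot":[0,0,0],"hand":1},{"xyz":[0,0,-20],"delta_rot":[0,0,0],"hand":1},{"xyz":[0,0,-70],"delta_rot":[0,0,0],"hand":1},{"xyz":[0,0,-120],"delta_rot":[0,0,0],"hand":1},{"xyz":[0,0,-150],"delta_rot":[0,0,0],"hand":1}]'
python3 - <<'E'
from h import *
go((.5968,.0262,.11),72.65)
E
```

```text
time_s: 16.23
position: [0.4472, -0.3572, 0.0181]
tcp_rot: [[-0.955, 0.296, -0.003], [0.296, 0.955, 0.004], [0.004, 0.002, -1.0]]
force: [0.1, -0.5, 0.4]
opening: 0.753
grasp_force: 0.0
time_s: 16.85
position: [0.4483, -0.3597, 0.0211]
tcp_rot: [[-0.954, 0.298, 0.001], [0.298, 0.954, -0.001], [-0.001, -0.001, -1.0]]
force: [-0.2, 0.8, 5.9]
opening: 0.467
grasp_force: 30.0
time_s: 17.48
position: [0.4483, -0.36, 0.1725]
tcp_rot: [[-0.955, 0.298, 0.002], [0.298, 0.955, -0.003], [-0.003, -0.002, -1.0]]
force: [0.3, 0.5, -1.2]
opening: 0.474
grasp_force: 30.0
xyz [-26.4 413.   61.8] rot [-0.002  0.003  0.   ] pos [ 0.4483 -0.36    0.1725] j6 -122.5
```

```bash

python3 -m handwheel '[{"xyz":[-3,45,0],"delta_rot":[0,0,0],"hand":1},{"xyz":[-6,95,0],"delta_rot":[0,0,0],"hand":1},{"xyz":[-9,145,0],"delta_rot":[0,0,0],"hand":1},{"xyz":[-12,195,0],"delta_rot":[0,0,0],"hand":1},{"xyz":[-15,245,0],"delta_rot":[0,0,0],"hand":1}]'
python3 -m handwheel '[{"xyz":[-4,50,0],"delta_rot":[0,0,0],"hand":1},{"xyz":[-7,100,0],"delta_rot":[0,0,0],"hand":1},{"xyz":[-10,150,0],"delta_rot":[0,0,0],"hand":1},{"xyz":[-11,168,30],"delta_rot":[0,0,0],"hand":1},{"xyz":[-11,168,60],"delta_rot":[0,0,0],"hand":1}]'
python3 -m handwheel '[{"xyz":[0,0,0],"delta_rot":[0,0,0],"hand":1},{"xyz":[0,0,0],"delta_rot":[0,0,0],"hand":1},{"xyz":[0,0,0],"delta_rot":[0,0,0],"hand":1},{"xyz":[0,0,0],"delta_rot":[0,0,0],"hand":1},{"xyz":[0,0,0],"delta_rot":[0,0,0],"hand":1}]'
python3 - <<'E'
from h import *
im,m=grab("wrist");cv2.imwrite("pics/w8.png",im[:,:,::-1]);np.save("w8.npy",m["camera_from_world"])
t,_=grab("top");cv2.imwrite("pics/t8.png",t[:,:,::-1])
mt=vision.camera_model("top")
g=t.astype(int);w=(g.min(2)>140)&((g.max(2)-g.min(2))<40)
print("predicted pin px",proj(m,[[.4731,.065,.047],[.5902,.0915,.047]]).round(1).tolist())
go((.5968,.0262,.060),72.65)
E
```

```text
time_s: 18.1
position: [0.5354, -0.1285, 0.1699]
tcp_rot: [[-0.954, 0.298, -0.0], [0.298, 0.954, 0.0], [0.0, -0.0, -1.0]]
force: [-0.3, 0.0, -1.7]
opening: 0.474
grasp_force: 30.0
time_s: 18.73
position: [0.5964, 0.0289, 0.1095]
tcp_rot: [[-0.955, 0.295, 0.001], [0.295, 0.955, -0.0], [-0.001, 0.0, -1.0]]
force: [-0.0, -1.0, -0.7]
opening: 0.469
grasp_force: 30.0
time_s: 19.35
position: [0.5961, 0.0268, 0.1107]
tcp_rot: [[-0.954, 0.299, 0.001], [0.299, 0.954, -0.0], [-0.001, 0.0, -1.0]]
force: [0.1, 1.0, -0.8]
opening: 0.476
grasp_force: 30.0
predicted pin px [[320.5, 12.8], [425.4, 214.3]]
xyz [-1.  -0.5 50.4] rot [ 0.     0.001 -0.   ] pos [0.596  0.027  0.1104] j6 -80.8
```

```bash
cat >> h.py <<'E'
WELL=np.array([[.5264,.1026],[.4954,.0034],[.5968,.0262]])
def wells(im,m,rows=268):
    """dark well discs seen by the wrist, as world points on z=.044"""
    k=(im.max(2)<45).astype(np.uint8);k[rows:]=0
    k=cv2.morphologyEx(k,cv2.MORPH_OPEN,np.ones((9,9)))
    for c,a,b in blobs(k,600):
        if b[1]+b[3]<rows-1: print("dark",c,a,b,plane(m,c,.042)[0].round(4))
    print("pred",proj(m,np.c_[WELL,[.042]*3]).round(1).tolist())
E
python3 - <<'E'
from h import *
im=cv2.imread("pics/w8.png")[:,:,::-1];m=vision.camera_model("wrist");m["camera_from_world"]=np.load("w8.npy");wells(im,m)
E
```

```text
dark (np.float64(225.2), np.float64(95.8)) 5740 (np.int32(185), np.int32(52), np.int32(82), np.int32(88)) [0.495  0.0039 0.042 ]
dark (np.float64(415.7), np.float64(95.8)) 5654 (np.int32(376), np.int32(53), np.int32(81), np.int32(87)) [0.5259 0.1027 0.042 ]
dark (np.float64(317.3), np.float64(163.9)) 1241 (np.int32(293), np.int32(125), np.int32(55), np.int32(72)) [0.5448 0.0406 0.042 ]
dark (np.float64(320.4), np.float64(234.8)) 1525 (np.int32(285), np.int32(219), np.int32(72), np.int32(32)) [0.5851 0.0299 0.042 ]
pred [[415.7, 96.8], [224.7, 96.8], [320.4, 254.5]]
```

```bash

python3 -m handwheel '[{"xyz":[-1,-0.5,20],"delta_rot":[0,0,0],"hand":1},{"xyz":[-1,-0.5,35],"delta_rot":[0,0,0],"hand":1},{"xyz":[-1,-0.5,45],"delta_rot":[0,0,0],"hand":1},{"xyz":[-1,-0.5,49],"delta_rot":[0,0,0],"hand":1},{"xyz":[-1,-0.5,49],"delta_rot":[0,0,0],"hand":1}]'
python3 -m handwheel '[{"xyz":[0,0,0],"delta_rot":[0,0,0],"hand":1},{"xyz":[0,0,0],"delta_rot":[0,0,0],"hand":1},{"xyz":[0,0,0],"delta_rot":[0,0,0],"hand":-0.4},{"xyz":[0,0,0],"delta_rot":[0,0,0],"hand":-0.4},{"xyz":[0,0,0],"delta_rot":[0,0,0],"hand":-0.4}]'
python3 -m handwheel '[{"xyz":[0,0,-20],"delta_rot":[0,0,0],"hand":-0.4},{"xyz":[0,0,-60],"delta_rot":[0,0,0],"hand":-0.6},{"xyz":[0,0,-110],"delta_rot":[0,0,0],"hand":-0.6},{"xyz":[0,0,-130],"delta_rot":[0,0,0],"hand":-0.6},{"xyz":[0,0,-130],"delta_rot":[0,0,0],"hand":-0.6}]'
python3 - <<'E'
from cups import *
wcup("w9",.08,(.5968,.0262))
go((.615,-.40,.22),72.65)
E
```

```text
time_s: 20.08
position: [0.5969, 0.0263, 0.0613]
tcp_rot: [[-0.955, 0.298, 0.0], [0.298, 0.955, -0.0], [-0.0, 0.0, -1.0]]
force: [0.1, -0.1, -1.1]
opening: 0.479
grasp_force: 30.0
time_s: 20.7
position: [0.5967, 0.0263, 0.0611]
tcp_rot: [[-0.955, 0.298, 0.0], [0.298, 0.955, -0.0], [-0.0, 0.0, -1.0]]
force: [-0.2, -0.2, -0.5]
opening: 0.673
grasp_force: 0.0
time_s: 21.32
position: [0.5978, 0.0262, 0.193]
tcp_rot: [[-0.955, 0.298, 0.005], [0.298, 0.955, -0.001], [-0.005, 0.001, -1.0]]
force: [-0.1, -0.7, 0.2]
opening: 0.804
grasp_force: 0.0
px 316 142 r 172.9 area 59302.5 bb (149, 0, 334, 272) circle@h [0.5361 0.0417 0.08  ]
expected px [[320. 233.]] [[320. 210.]]
xyz [-144.6 -401.5  -28.6] rot [0.    0.001 0.   ] pos [0.5967 0.0263 0.1914] j6 -80.8
```

```bash

python3 -m handwheel '[{"xyz":[-20,-50,-28],"delta_rot":[0,0,0],"hand":-0.6},{"xyz":[-40,-105,-28],"delta_rot":[0,0,0],"hand":-0.6},{"xyz":[-60,-160,-28],"delta_rot":[0,0,0],"hand":-0.6},{"xyz":[-80,-215,-28],"delta_rot":[0,0,0],"hand":-0.6},{"xyz":[-98,-270,-28],"delta_rot":[0,0,0],"hand":-0.6}]'
python3 -m handwheel '[{"xyz":[-23,-65,0],"delta_rot":[0,0,0],"hand":-0.6},{"xyz":[-46,-130,0],"delta_rot":[0,0,0],"hand":-0.6},{"xyz":[-46,-130,0],"delta_rot":[0,0,0],"hand":-0.6},{"xyz":[-46,-130,0],"delta_rot":[0,0,0],"hand":-0.6},{"xyz":[-46,-130,0],"delta_rot":[0,0,0],"hand":-0.6}]'
python3 - <<'E'
from cups import *
wcup("w10",.07,(.5815,-.390))
go((.5815,-.390,.04),72.65)
E
```

```text
time_s: 22.0
position: [0.6087, -0.2619, 0.2165]
tcp_rot: [[-0.954, 0.298, -0.003], [0.298, 0.954, 0.002], [0.004, 0.001, -1.0]]
force: [0.8, 0.1, -0.8]
opening: 0.802
grasp_force: 0.0
time_s: 22.62
position: [0.6146, -0.396, 0.2179]
tcp_rot: [[-0.955, 0.297, -0.002], [0.297, 0.955, 0.003], [0.003, 0.002, -1.0]]
force: [-0.2, 0.2, 0.1]
opening: 0.801
grasp_force: 0.0
px 586 162 r 34.9 area 321.0 bb (552, 157, 70, 12) circle@h [ 0.6288 -0.1855  0.07  ]
px 316 180 r 28.2 area 2257.0 bb (290, 152, 53, 56) circle@h [ 0.5796 -0.3892  0.07  ]
px 487 171 r 57.6 area 2786.0 bb (432, 146, 113, 55) circle@h [ 0.6126 -0.26    0.07  ]
px 441 2 r 23.0 area 514.0 bb (418, 0, 47, 18) circle@h [ 0.4874 -0.2684  0.07  ]
px 100 136 r 168.4 area 34823.5 bb (0, 0, 201, 272) circle@h [ 0.4995 -0.5346  0.07  ]
expected px [[315. 182.]] [[316. 174.]]
xyz [ 33.3  -4.5 178.5] rot [ 0.001 -0.002  0.002] pos [ 0.6149 -0.3959  0.2184] j6 -114.3
```

```bash

python3 -m handwheel '[{"xyz":[6,-1,0],"delta_rot":[0,0,0.18],"hand":-0.6},{"xyz":[12,-2,0],"delta_rot":[0,0,0.36],"hand":-0.6},{"xyz":[18,-3,0],"delta_rot":[0,0,0.54],"hand":-0.6},{"xyz":[24,-4,0],"delta_rot":[0,0,0.72],"hand":-0.6},{"xyz":[33,-5,0],"delta_rot":[0,0,0.9],"hand":-0.6}]'
python3 -m handwheel '[{"xyz":[0,0,0],"delta_rot":[0,0,0.18],"hand":-0.6},{"xyz":[0,0,0],"delta_rot":[0,0,0.36],"hand":-0.6},{"xyz":[0,0,0],"delta_rot":[0,0,0.54],"hand":-0.6},{"xyz":[0,0,0],"delta_rot":[0,0,0.72],"hand":-0.6},{"xyz":[0,0,0],"delta_rot":[0,0,0.9],"hand":-0.6}]'
python3 -m handwheel '[{"xyz":[0,0,0],"delta_rot":[0,0,0.18],"hand":-0.6},{"xyz":[0,0,40],"delta_rot":[0,0,0.29],"hand":-0.6},{"xyz":[0,0,80],"delta_rot":[0,0,0.29],"hand":-0.6},{"xyz":[0,0,100],"delta_rot":[0,0,0.29],"hand":-0.6},{"xyz":[0,0,100],"delta_rot":[0,0,0.29],"hand":-0.6}]'
python3 - <<'E'
from h import *
go((.581,-.3893,.044),-47.35)
E
```

```text
time_s: 23.3
position: [0.5822, -0.3911, 0.2194]
tcp_rot: [[-0.357, 0.934, 0.0], [0.934, 0.357, 0.0], [0.0, 0.0, -1.0]]
force: [-0.3, -0.5, 0.2]
opening: 0.802
grasp_force: 0.0
time_s: 23.92
position: [0.5823, -0.3911, 0.2195]
tcp_rot: [[0.51, 0.86, -0.0], [0.86, -0.51, 0.0], [0.0, -0.0, -1.0]]
force: [-0.6, -0.0, 0.2]
opening: 0.798
grasp_force: 0.0
time_s: 24.55
position: [0.5814, -0.3916, 0.1177]
tcp_rot: [[0.732, 0.682, -0.003], [0.682, -0.732, 0.002], [-0.0, -0.003, -1.0]]
force: [0.2, -0.4, 0.4]
opening: 0.797
grasp_force: 0.0
xyz [ 1.3 -1.7 73.7] rot [-0.003  0.     0.006] pos [ 0.5814 -0.3916  0.1177] j6 3.9
```

```bash

python3 -m handwheel '[{"xyz":[1,-1.5,30],"delta_rot":[0,0,0.006],"hand":-0.6},{"xyz":[1,-1.5,60],"delta_rot":[0,0,0.006],"hand":-0.6},{"xyz":[1,-1.5,75],"delta_rot":[0,0,0.006],"hand":-0.6},{"xyz":[1,-1.5,75],"delta_rot":[0,0,0.006],"hand":-0.6},{"xyz":[1,-1.5,75],"delta_rot":[0,0,0.006],"hand":1}]'
python3 -m handwheel '[{"xyz":[0,0,0],"delta_rot":[0,0,0],"hand":1},{"xyz":[0,0,0],"delta_rot":[0,0,0],"hand":1},{"xyz":[0,0,0],"delta_rot":[0,0,0],"hand":1},{"xyz":[0,0,0],"delta_rot":[0,0,0],"hand":1},{"xyz":[0,0,0],"delta_rot":[0,0,0],"hand":1}]'
python3 -m handwheel '[{"xyz":[0,0,-20],"delta_rot":[0,0,0],"hand":1},{"xyz":[0,0,-60],"delta_rot":[0,0,0],"hand":1},{"xyz":[0,0,-110],"delta_rot":[0,0,0],"hand":1},{"xyz":[0,0,-150],"delta_rot":[0,0,0],"hand":1},{"xyz":[0,0,-150],"delta_rot":[0,0,0],"hand":1}]'
python3 - <<'E'
from h import *
go((.4954,.0034,.15),-47.35)
E
```

```text
time_s: 25.18
position: [0.5826, -0.3925, 0.0458]
tcp_rot: [[0.737, 0.676, 0.002], [0.676, -0.737, -0.002], [0.0, 0.003, -1.0]]
force: [0.1, -0.5, -0.1]
opening: 0.744
grasp_force: 0.0
time_s: 25.8
position: [0.5816, -0.3916, 0.0446]
tcp_rot: [[0.737, 0.676, 0.0], [0.676, -0.737, -0.0], [0.0, 0.0, -1.0]]
force: [-1.5, 1.3, 4.5]
opening: 0.462
grasp_force: 29.8
time_s: 26.42
position: [0.5838, -0.3936, 0.1997]
tcp_rot: [[0.737, 0.676, 0.008], [0.676, -0.737, -0.007], [0.001, 0.011, -1.0]]
force: [0.4, -1.6, -1.7]
opening: 0.462
grasp_force: 29.8
xyz [ 203.4 -352.7   46.1] rot [ 0.011 -0.001 -0.002] pos [ 0.5838 -0.3936  0.1997] j6 4.4
```

```bash

python3 -m handwheel '[{"xyz":[30,-45,0],"delta_rot":[0,0,0],"hand":1},{"xyz":[60,-92,0],"delta_rot":[0,0,0],"hand":1},{"xyz":[88,-140,0],"delta_rot":[0,0,0],"hand":1},{"xyz":[112,-190,0],"delta_rot":[0,0,0],"hand":1},{"xyz":[137,-240,0],"delta_rot":[0,0,0],"hand":1}]'
python3 -m handwheel '[{"xyz":[30,-55,0],"delta_rot":[0,0,0],"hand":1},{"xyz":[65,-112,20],"delta_rot":[0,0,0],"hand":1},{"xyz":[65,-112,46],"delta_rot":[0,0,0],"hand":1},{"xyz":[65,-112,46],"delta_rot":[0,0,0],"hand":1},{"xyz":[65,-112,46],"delta_rot":[0,0,0],"hand":1}]'
python3 -m handwheel '[{"xyz":[0,0,0],"delta_rot":[0,0,0],"hand":1},{"xyz":[0,0,0],"delta_rot":[0,0,0],"hand":1},{"xyz":[0,0,0],"delta_rot":[0,0,0],"hand":1},{"xyz":[0,0,0],"delta_rot":[0,0,0],"hand":1},{"xyz":[0,0,0],"delta_rot":[0,0,0],"hand":1}]'
python3 - <<'E'
from h import *
im,m=grab("wrist");cv2.imwrite("pics/w11.png",im[:,:,::-1]);wells(im,m)
go((.4947,.0027,.086),-47.35)
E
```

```text
time_s: 27.05
position: [0.5186, -0.1201, 0.193]
tcp_rot: [[0.737, 0.676, -0.002], [0.676, -0.737, 0.001], [-0.001, -0.002, -1.0]]
force: [-0.1, 0.1, 0.4]
opening: 0.46
grasp_force: 29.8
time_s: 27.68
position: [0.4928, 0.0037, 0.1482]
tcp_rot: [[0.737, 0.676, 0.0], [0.676, -0.737, -0.0], [0.0, 0.0, -1.0]]
force: [0.3, -1.0, -0.8]
opening: 0.466
grasp_force: 29.8
time_s: 28.3
position: [0.4922, 0.0043, 0.1481]
tcp_rot: [[0.737, 0.676, 0.0], [0.676, -0.737, 0.0], [0.0, 0.0, -1.0]]
force: [1.1, -0.3, -1.2]
opening: 0.463
grasp_force: 29.8
dark (np.float64(243.6), np.float64(96.3)) 4202 (np.int32(209), np.int32(59), np.int32(70), np.int32(75)) [0.527 0.103 0.042]
dark (np.float64(326.5), np.float64(148.4)) 1380 (np.int32(305), np.int32(118), np.int32(44), np.int32(62)) [0.5389 0.0422 0.042 ]
dark (np.float64(327.8), np.float64(220.0)) 1523 (np.int32(295), np.int32(203), np.int32(63), np.int32(38)) [0.5042 0.0088 0.042 ]
pred [[243.4, 97.4], [325.0, 234.2], [406.8, 97.1]]
xyz [ 0.7  2.9 62.1] rot [-0.     0.    -0.002] pos [0.4922 0.0043 0.1481] j6 34.9
```

```bash

python3 -m handwheel '[{"xyz":[0.7,2.9,20],"delta_rot":[0,0,0],"hand":1},{"xyz":[0.7,2.9,40],"delta_rot":[0,0,0],"hand":1},{"xyz":[0.7,2.9,55],"delta_rot":[0,0,0],"hand":1},{"xyz":[0.7,2.9,62.5],"delta_rot":[0,0,0],"hand":1},{"xyz":[0.7,2.9,62.5],"delta_rot":[0,0,0],"hand":1}]'
python3 -m handwheel '[{"xyz":[0,0,0],"delta_rot":[0,0,0],"hand":1},{"xyz":[0,0,0],"delta_rot":[0,0,0],"hand":1},{"xyz":[0,0,0],"delta_rot":[0,0,0],"hand":-0.4},{"xyz":[0,0,0],"delta_rot":[0,0,0],"hand":-0.4},{"xyz":[0,0,0],"delta_rot":[0,0,0],"hand":-0.4}]'
python3 -m handwheel '[{"xyz":[0,0,-20],"delta_rot":[0,0,0],"hand":-0.6},{"xyz":[0,0,-60],"delta_rot":[0,0,0],"hand":-0.6},{"xyz":[0,0,-110],"delta_rot":[0,0,0],"hand":-0.6},{"xyz":[0,0,-130],"delta_rot":[0,0,0],"hand":-0.6},{"xyz":[0,0,-130],"delta_rot":[0,0,0],"hand":-0.6}]'
python3 - <<'E'
from h import *
go((.466,-.243,.22),12.65)
E
```

```text
time_s: 28.98
position: [0.4947, 0.0027, 0.0853]
tcp_rot: [[0.737, 0.676, -0.0], [0.676, -0.737, 0.0], [-0.0, -0.0, -1.0]]
force: [0.2, -0.5, -0.8]
opening: 0.461
grasp_force: 29.9
time_s: 29.6
position: [0.4948, 0.0026, 0.0857]
tcp_rot: [[0.737, 0.676, 0.0], [0.676, -0.737, -0.0], [0.0, 0.0, -1.0]]
force: [0.1, 0.5, 0.0]
opening: 0.674
grasp_force: 0.0
time_s: 30.22
position: [0.4958, 0.0025, 0.2172]
tcp_rot: [[0.737, 0.676, 0.004], [0.676, -0.737, -0.001], [0.003, 0.004, -1.0]]
force: [-0.6, 0.1, -0.1]
opening: 0.799
grasp_force: 0.0
xyz [-188.   160.7   -2.7] rot [ 0.005 -0.    -1.049] pos [0.4958 0.0025 0.2172] j6 34.8
```

```bash

python3 -m handwheel '[{"xyz":[-35,30,0],"delta_rot":[0,0,-0.18],"hand":-0.6},{"xyz":[-70,60,0],"delta_rot":[0,0,-0.36],"hand":-0.6},{"xyz":[-110,92,0],"delta_rot":[0,0,-0.54],"hand":-0.6},{"xyz":[-150,126,0],"delta_rot":[0,0,-0.72],"hand":-0.6},{"xyz":[-188,160,0],"delta_rot":[0,0,-0.9],"hand":-0.6}]'
python3 -m handwheel '[{"xyz":[0,0,0],"delta_rot":[0,0,-0.149],"hand":-0.6},{"xyz":[0,0,30],"delta_rot":[0,0,-0.149],"hand":-0.6},{"xyz":[0,0,70],"delta_rot":[0,0,-0.149],"hand":-0.6},{"xyz":[0,0,90],"delta_rot":[0,0,-0.149],"hand":-0.6},{"xyz":[0,0,90],"delta_rot":[0,0,-0.149],"hand":-0.6}]'
python3 - <<'E'
from h import *
go((.4655,-.2438,.058),12.65)
E
```

```text
time_s: 30.85
position: [0.4632, -0.2432, 0.2138]
tcp_rot: [[-0.078, 0.997, -0.002], [0.997, 0.078, 0.002], [0.002, -0.002, -1.0]]
force: [0.8, 0.4, 0.6]
opening: 0.8
grasp_force: 0.0
time_s: 31.48
position: [0.4625, -0.2408, 0.1227]
tcp_rot: [[-0.219, 0.976, -0.006], [0.976, 0.219, 0.005], [0.006, -0.004, -1.0]]
force: [0.7, 0.0, 0.5]
opening: 0.797
grasp_force: 0.0
xyz [-3.9  2.5 64.6] rot [-0.004 -0.006 -0.   ] pos [ 0.4625 -0.2408  0.1227] j6 -52.4
```

```bash

python3 -m handwheel '[{"xyz":[-3,2.5,20],"delta_rot":[0,0,0],"hand":-0.6},{"xyz":[-3,2.5,45],"delta_rot":[0,0,0],"hand":-0.6},{"xyz":[-3,2.5,64],"delta_rot":[0,0,0],"hand":-0.6},{"xyz":[-3,2.5,64],"delta_rot":[0,0,0],"hand":-0.6},{"xyz":[-3,2.5,64],"delta_rot":[0,0,0],"hand":1}]'
python3 -m handwheel '[{"xyz":[0,0,0],"delta_rot":[0,0,0],"hand":1},{"xyz":[0,0,0],"delta_rot":[0,0,0],"hand":1},{"xyz":[0,0,0],"delta_rot":[0,0,0],"hand":1},{"xyz":[0,0,0],"delta_rot":[0,0,0],"hand":1},{"xyz":[0,0,0],"delta_rot":[0,0,0],"hand":1}]'
python3 -m handwheel '[{"xyz":[0,0,-20],"delta_rot":[0,0,0],"hand":1},{"xyz":[0,0,-60],"delta_rot":[0,0,0],"hand":1},{"xyz":[0,0,-110],"delta_rot":[0,0,0],"hand":1},{"xyz":[0,0,-165],"delta_rot":[0,0,0],"hand":1},{"xyz":[0,0,-165],"delta_rot":[0,0,0],"hand":1}]'
python3 - <<'E'
from h import *
go((.5264,.1026,.18),12.65)
E
```

```text
time_s: 32.1
position: [0.4681, -0.245, 0.0623]
tcp_rot: [[-0.219, 0.976, 0.001], [0.976, 0.219, -0.001], [-0.001, 0.001, -1.0]]
force: [0.3, -0.7, 0.7]
opening: 0.751
grasp_force: 0.0
time_s: 32.72
position: [0.4677, -0.2448, 0.062]
tcp_rot: [[-0.219, 0.976, 0.001], [0.976, 0.219, -0.001], [-0.001, 0.0, -1.0]]
force: [-0.9, -1.1, 4.8]
opening: 0.46
grasp_force: 29.8
time_s: 33.35
position: [0.4699, -0.2463, 0.2305]
tcp_rot: [[-0.219, 0.976, 0.008], [0.976, 0.219, -0.006], [-0.008, 0.006, -1.0]]
force: [-0.4, 0.5, -1.8]
opening: 0.457
grasp_force: 29.9
xyz [328.4 131.3  48.8] rot [0.006 0.008 0.   ] pos [ 0.4699 -0.2463  0.2305] j6 -52.4
```

```bash

python3 -m handwheel '[{"xyz":[45,18,0],"delta_rot":[0,0,0],"hand":1},{"xyz":[95,38,0],"delta_rot":[0,0,0],"hand":1},{"xyz":[145,58,0],"delta_rot":[0,0,0],"hand":1},{"xyz":[195,78,0],"delta_rot":[0,0,0],"hand":1},{"xyz":[245,98,0],"delta_rot":[0,0,0],"hand":1}]'
python3 -m handwheel '[{"xyz":[45,18,0],"delta_rot":[0,0,0],"hand":1},{"xyz":[82,33,10],"delta_rot":[0,0,0],"hand":1},{"xyz":[82,33,48],"delta_rot":[0,0,0],"hand":1},{"xyz":[82,33,60],"delta_rot":[0,0,0],"hand":1},{"xyz":[82,33,60],"delta_rot":[0,0,0],"hand":1}]'
python3 -m handwheel '[{"xyz":[0,0,0],"delta_rot":[0,0,0],"hand":1},{"xyz":[0,0,0],"delta_rot":[0,0,0],"hand":1},{"xyz":[0,0,0],"delta_rot":[0,0,0],"hand":1},{"xyz":[0,0,0],"delta_rot":[0,0,0],"hand":1},{"xyz":[0,0,0],"delta_rot":[0,0,0],"hand":1}]'
python3 - <<'E'
from h import *
im,m=grab("wrist");cv2.imwrite("pics/w12.png",im[:,:,::-1])
t,mt=grab("top");cv2.imwrite("pics/t12.png",t[:,:,::-1]);s,ms=grab("scene");cv2.imwrite("pics/s12.png",s[:,:,::-1])
go((.5266,.1016,.103),12.65)
E
```

```text
time_s: 33.98
position: [0.5085, 0.0177, 0.2248]
tcp_rot: [[-0.219, 0.976, -0.003], [0.976, 0.219, 0.001], [0.001, -0.003, -1.0]]
force: [0.4, -0.8, -1.8]
opening: 0.457
grasp_force: 29.9
time_s: 34.6
position: [0.5226, 0.1027, 0.165]
tcp_rot: [[-0.218, 0.976, -0.004], [0.976, 0.218, 0.0], [0.001, -0.004, -1.0]]
force: [-0.2, -0.6, -0.5]
opening: 0.457
grasp_force: 29.9
time_s: 35.22
position: [0.5239, 0.1031, 0.1668]
tcp_rot: [[-0.219, 0.976, 0.0], [0.976, 0.219, -0.0], [-0.0, 0.0, -1.0]]
force: [1.1, 0.4, -1.0]
opening: 0.462
grasp_force: 29.9
xyz [-2.1  2.4 63.6] rot [ 0. -0. -0.] pos [0.5238 0.1031 0.1666] j6 -13.5
```

```bash
cat >> h.py <<'E'
def rackpt(x,y,z):
    e=np.radians(12.65);return [.5395+x*np.cos(e)-y*np.sin(e),.0441+x*np.sin(e)+y*np.cos(e),.03+z]
E
python3 - <<'E'
from h import *
im=cv2.imread("pics/w12.png")[:,:,::-1].astype(int);m=vision.camera_model("wrist")
wells(im.astype(np.uint8),m)
pr=proj(m,[rackpt(-.06,.095,.01),rackpt(.06,.095,.01),rackpt(-.095,.05,.01),rackpt(.095,.05,.01)]);print(pr.round(1).tolist())
k=(im.max(2)-im.min(2)<16)&(im.min(2)>60)
for p in pr[:2]: print("rows",np.where(k[:268,int(p[0])])[0][:1])
for p in pr[2:]: 
    r=np.where(k[int(p[1])])[0];print("cols",r[:1],r[-1:])
E
```

```text
dark (np.float64(631.7), np.float64(119.9)) 615 (np.int32(622), np.int32(99), np.int32(18), np.int32(42)) [0.7159 0.227  0.042 ]
dark (np.float64(330.0), np.float64(215.8)) 628 (np.int32(307), np.int32(206), np.int32(45), np.int32(23)) [0.5277 0.1154 0.042 ]
pred [[324.4, 231.9], [259.4, 340.6], [388.9, 340.5]]
[[241.7, 184.4], [407.2, 184.4], [198.5, 244.1], [450.1, 244.0]]
rows [187]
rows [186]
cols [199] [639]
cols [199] [639]
```

Rack is in place. Lower the tall cup.

```bash

python3 -m handwheel '[{"xyz":[-2,2.4,20],"delta_rot":[0,0,0],"hand":1},{"xyz":[-2,2.4,40],"delta_rot":[0,0,0],"hand":1},{"xyz":[-2,2.4,55],"delta_rot":[0,0,0],"hand":1},{"xyz":[-2,2.4,63.5],"delta_rot":[0,0,0],"hand":1},{"xyz":[-2,2.4,63.5],"delta_rot":[0,0,0],"hand":1}]'
python3 -m handwheel '[{"xyz":[0,0,0],"delta_rot":[0,0,0],"hand":1},{"xyz":[0,0,0],"delta_rot":[0,0,0],"hand":1},{"xyz":[0,0,0],"delta_rot":[0,0,0],"hand":-0.4},{"xyz":[0,0,0],"delta_rot":[0,0,0],"hand":-0.4},{"xyz":[0,0,0],"delta_rot":[0,0,0],"hand":-0.4}]'
python3 -m handwheel '[{"xyz":[0,0,-20],"delta_rot":[0,0,0],"hand":-0.6},{"xyz":[0,0,-60],"delta_rot":[0,0,0],"hand":-0.6},{"xyz":[0,0,-110],"delta_rot":[0,0,0],"hand":-0.6},{"xyz":[0,0,-160],"delta_rot":[0,0,0],"hand":-0.6},{"xyz":[0,0,-180],"delta_rot":[0,0,0],"hand":-0.6}]'
python3 - <<'E'
from h import *
go((.63,-.25,.29),-14.6)
m=vision.camera_model("top");ms=vision.camera_model("scene")
print("grip top centre",plane(m,(370+195/4,190+122/4),.169),plane(ms,(280+432/4,240+103/4),.169))
E
```

```text
time_s: 36.0
position: [0.5266, 0.1017, 0.1028]
tcp_rot: [[-0.219, 0.976, -0.0], [0.976, 0.219, 0.0], [0.0, -0.0, -1.0]]
force: [-0.1, -0.1, -0.5]
opening: 0.462
grasp_force: 29.9
time_s: 36.62
position: [0.5267, 0.1017, 0.1033]
tcp_rot: [[-0.219, 0.976, 0.0], [0.976, 0.219, -0.0], [-0.0, 0.0, -1.0]]
force: [-0.3, 0.1, -0.3]
opening: 0.671
grasp_force: 0.0
time_s: 37.25
position: [0.528, 0.1017, 0.2866]
tcp_rot: [[-0.219, 0.976, 0.006], [0.976, 0.219, -0.0], [-0.001, 0.006, -1.0]]
force: [-0.1, 0.5, -0.9]
opening: 0.801
grasp_force: 0.0
xyz [-365.5   22.5   -2.7] rot [ 0.006 -0.     0.476] pos [0.528  0.1017 0.2866] j6 -13.7
grip top centre [[ 0.62568036 -0.24268865  0.169     ]] [[ 0.62351954 -0.24368243  0.169     ]]
```

```bash
python3 - <<'E'
from h import *
go((.644,-.248,.29),75.4)
E
python3 -m handwheel '[{"xyz":[-55,8,0],"delta_rot":[0,0,-0.18],"hand":-0.4},{"xyz":[-110,16,0],"delta_rot":[0,0,-0.36],"hand":-0.4},{"xyz":[-165,22,0],"delta_rot":[0,0,-0.54],"hand":-0.4},{"xyz":[-215,28,0],"delta_rot":[0,0,-0.72],"hand":-0.4},{"xyz":[-270,35,0],"delta_rot":[0,0,-0.9],"hand":-0.4}]'
python3 - <<'E'
from h import *
go((.644,-.248,.29),75.4)
E
```

```text
xyz [-366.6   36.6   -2.7] rot [ 0.005  0.005 -1.095] pos [0.528  0.1017 0.2866] j6 -13.7
time_s: 37.88
position: [0.62, -0.1554, 0.283]
tcp_rot: [[-0.903, 0.43, -0.0], [0.43, 0.903, 0.0], [0.0, 0.0, -1.0]]
force: [0.7, 0.7, -1.0]
opening: 0.696
grasp_force: 0.0
xyz [-61.4 -73.3  -7.1] rot [ 0.    -0.    -0.189] pos [ 0.62   -0.1554  0.283 ] j6 -88.7
```

```bash

python3 -m handwheel '[{"xyz":[-30,-37,-7],"delta_rot":[0,0,-0.1],"hand":-0.4},{"xyz":[-61,-73,-7],"delta_rot":[0,0,-0.189],"hand":-0.4},{"xyz":[-61,-73,-7],"delta_rot":[0,0,-0.189],"hand":-0.4},{"xyz":[-61,-73,-7],"delta_rot":[0,0,-0.189],"hand":-0.4},{"xyz":[-61,-73,-7],"delta_rot":[0,0,-0.189],"hand":-0.4}]'
python3 - <<'E'
from h import *
im,m=grab("wrist");cv2.imwrite("pics/w13.png",im[:,:,::-1]);np.save("w13.npy",m["camera_from_world"])
k=(im.max(2)<60).astype(np.uint8);k[268:]=0
print(proj(m,[.6245,-.243,.169]).round(1))
for c,a,b in blobs(k,200):print(c,a,b,plane(m,c,.169).round(4))
go((.6245,-.243,.137),75.4)
E
```

```text
time_s: 38.5
position: [0.6427, -0.2448, 0.29]
tcp_rot: [[-0.966, 0.257, -0.001], [0.257, 0.966, 0.001], [0.001, 0.001, -1.0]]
force: [1.0, 0.3, -0.2]
opening: 0.697
grasp_force: 0.0
[[316.8 207.8]]
(np.float64(615.4), np.float64(14.1)) 1273 (np.int32(584), np.int32(0), np.int32(56), np.int32(32)) [[ 0.5521 -0.0255  0.169 ]]
(np.float64(317.0), np.float64(197.0)) 981 (np.int32(304), np.int32(178), np.int32(27), np.int32(39)) [[ 0.6169 -0.2408  0.169 ]]
(np.float64(6.0), np.float64(254.5)) 347 (np.int32(0), np.int32(231), np.int32(19), np.int32(37)) [[ 0.599  -0.4757  0.169 ]]
(np.float64(586.1), np.float64(257.7)) 1312 (np.int32(534), np.int32(242), np.int32(87), np.int32(26)) [[ 0.713 -0.058  0.169]]
xyz [ 18.1  -3.  153.2] rot [ 0.    -0.    -0.005] pos [ 0.6428 -0.2448  0.2902] j6 -105.3
```

View pics/w13.png

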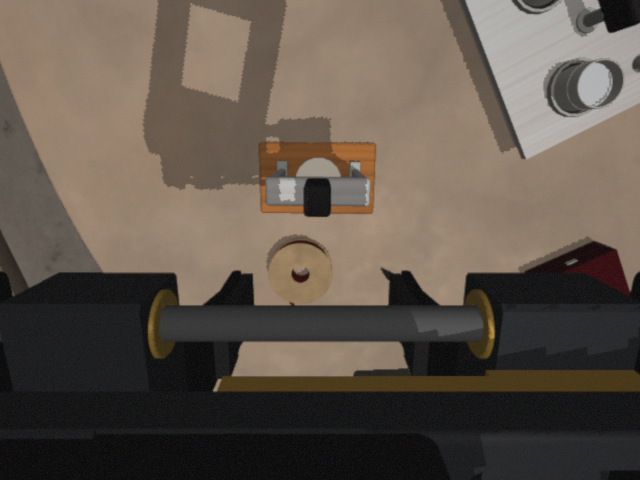

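```bash
python3 - <<'E'
from h import *
m=vision.camera_model("wrist");m["camera_from_world"]=np.load("w13.npy")
im=cv2.imread("pics/w13.png")[:,:,::-1]
g=plane(m,(317.2,200.7),.169)[0];print("block",g,"pad",plane(m,[(260,143),(376,143),(260,213),(375,213)],.008).round(4).tolist())
k=im.astype(int);o=(k[:,:,0]-k[:,:,2]>85);o[:135]=0;o[225:]=0;o[:,:250]=0;o[:,385:]=0
print(cv2.minAreaRect((plane(m,np.argwhere(o)[:,::-1],.008)[:,:2]*1000).astype(np.float32)))
go((g[0],g[1],.137),75.2)
E
```

```text
block [ 0.61955444 -0.24138044  0.169     ] pad [[0.5677, -0.2936, 0.008], [0.6005, -0.1706, 0.008], [0.6425, -0.3167, 0.008], [0.6765, -0.189, 0.008]]
((621.1456298828125, -243.24996948242188), (126.66744995117188, 76.44802856445312), 74.52323150634766)
xyz [ 23.3  -2.7 153.2] rot [ 0.    -0.    -0.001] pos [ 0.6428 -0.2448  0.2902] j6 -105.3
```

```bash

python3 -m handwheel '[{"xyz":[21,-2.7,40],"delta_rot":[0,0,0],"hand":-0.4},{"xyz":[21,-2.7,80],"delta_rot":[0,0,0],"hand":-0.4},{"xyz":[21,-2.7,120],"delta_rot":[0,0,0],"hand":-0.2},{"xyz":[21,-2.7,145],"delta_rot":[0,0,0],"hand":0},{"xyz":[21,-2.7,153],"delta_rot":[0,0,0],"hand":0.2}]'
python3 -m handwheel '[{"xyz":[0,0,0],"delta_rot":[0,0,0],"hand":0.2},{"xyz":[0,0,0],"delta_rot":[0,0,0],"hand":0.4},{"xyz":[0,0,0],"delta_rot":[0,0,0],"hand":1},{"xyz":[0,0,0],"delta_rot":[0,0,0],"hand":1},{"xyz":[0,0,0],"delta_rot":[0,0,0],"hand":1}]'
python3 - <<'E'
from h import *
s=bot.read_state();print(s["position"].round(4),s["tcp_rot"].round(4).tolist(),s["opening"],s["grasp_force"],s["force"].round(1))
E
```

```text
time_s: 39.17
position: [0.6211, -0.2419, 0.1355]
tcp_rot: [[-0.966, 0.257, -0.003], [0.257, 0.966, 0.002], [0.003, 0.001, -1.0]]
force: [0.1, 0.3, 0.0]
opening: 0.47
grasp_force: 0.0
time_s: 39.8
position: [0.6227, -0.2435, 0.1381]
tcp_rot: [[-0.966, 0.258, 0.002], [0.258, 0.966, -0.0], [-0.002, 0.0, -1.0]]
force: [1.8, 2.2, 5.3]
opening: 0.228
grasp_force: 29.9
[ 0.6227 -0.2435  0.1381] [[-0.9661, 0.2582, 0.0018], [0.2582, 0.9661, -0.0004], [-0.0018, 0.0001, -1.0]] 0.22829245149440405 29.949061332154088 [1.8 2.2 5.3]
```

```bash

python3 -m handwheel '[{"xyz":[0,0,-15],"delta_rot":[0,0,0],"hand":1},{"xyz":[0,0,-50],"delta_rot":[0,0,0],"hand":1},{"xyz":[0,0,-100],"delta_rot":[0,0,0],"hand":1},{"xyz":[0,0,-150],"delta_rot":[0,0,0],"hand":1},{"xyz":[0,0,-150],"delta_rot":[0,0,0],"hand":1}]'
python3 -m handwheel '[{"xyz":[10,45,-10],"delta_rot":[0,0,0],"hand":1},{"xyz":[20,95,-10],"delta_rot":[0,0,0],"hand":1},{"xyz":[20,145,-10],"delta_rot":[0,0,0],"hand":1},{"xyz":[20,195,-10],"delta_rot":[0,0,0],"hand":1},{"xyz":[20,245,-10],"delta_rot":[0,0,0],"hand":1}]'
python3 - <<'E'
from h import *
im,m=grab("wrist");cv2.imwrite("pics/w14.png",im[:,:,::-1])
go((.5264,.1026,.25),12.65)
E
```

```text
time_s: 40.42
position: [0.6242, -0.2452, 0.2925]
tcp_rot: [[-0.966, 0.258, 0.009], [0.258, 0.966, -0.006], [-0.011, -0.004, -1.0]]
force: [0.7, -0.2, -4.4]
opening: 0.226
grasp_force: 30.0
time_s: 41.05
position: [0.6646, -0.0002, 0.2942]
tcp_rot: [[-0.966, 0.258, -0.005], [0.258, 0.966, 0.0], [0.005, -0.001, -1.0]]
force: [0.3, -0.8, -3.1]
opening: 0.227
grasp_force: 30.0
xyz [158.7  56.1  45.4] rot [ 0.004 -0.009  1.093] pos [0.6658 0.0077 0.2942] j6 -84.5
```

```bash

python3 -m handwheel '[{"xyz":[30,10,0],"delta_rot":[0,0,0.18],"hand":1},{"xyz":[60,20,0],"delta_rot":[0,0,0.36],"hand":1},{"xyz":[95,33,0],"delta_rot":[0,0,0.54],"hand":1},{"xyz":[130,46,0],"delta_rot":[0,0,0.72],"hand":1},{"xyz":[158,54,0],"delta_rot":[0,0,0.9],"hand":1}]'
python3 -m handwheel '[{"xyz":[0,0,0],"delta_rot":[0,0,0.18],"hand":1},{"xyz":[0,0,0],"delta_rot":[0,0,0.192],"hand":1},{"xyz":[0,0,0],"delta_rot":[0,0,0.192],"hand":1},{"xyz":[0,0,0],"delta_rot":[0,0,0.192],"hand":1},{"xyz":[0,0,0],"delta_rot":[0,0,0.192],"hand":1}]'
python3 - <<'E'
from h import *
im,m=grab("wrist");cv2.imwrite("pics/w15.png",im[:,:,::-1]);np.save("w15.npy",m["camera_from_world"])
go((.5264,.1026,.20),12.65)
s=bot.read_state()
# find the two feet in tool frame: expected px
T=np.eye(4);T[:3,:3]=s["tcp_rot"];T[:3,3]=s["position"]
for y in(.04,-.04):
    for x in(.018,-.018):
        p=T@np.array([x,y,.129,1]);print(proj(m,p[:3]).round(1).tolist())
p=T@np.array([.012,.046,.013,1]);print("bar end",proj(m,p[:3]).round(1).tolist())
k=im.astype(int);q=(k.max(2)-k.min(2)<16)&(k.min(2)>60)
print("tall rim pred",proj(m,[.5264,.1026,.128]).round(1), "plate pts",proj(m,[rackpt(-.06,.095,.01),rackpt(.06,.095,.01)]).round(1).tolist())
E
```

```text
time_s: 41.72
position: [0.5241, 0.0918, 0.2949]
tcp_rot: [[-0.393, 0.919, -0.006], [0.919, 0.393, 0.0], [0.002, -0.005, -1.0]]
force: [0.7, -0.4, -3.8]
opening: 0.228
grasp_force: 30.0
time_s: 42.35
position: [0.5274, 0.091, 0.2968]
tcp_rot: [[-0.216, 0.976, -0.0], [0.976, 0.216, -0.0], [0.0, -0.0, -1.0]]
force: [0.2, 0.6, -4.9]
opening: 0.225
grasp_force: 30.0
xyz [11.5  1.6 96.9] rot [-0.    -0.    -0.003] pos [0.5273 0.091  0.2969] j6 -14.7
[[375.1, 205.5]]
[[373.4, 251.9]]
[[267.2, 205.5]]
[[268.9, 251.9]]
bar end [[422.4, 264.2]]
tall rim pred [[323.  204.7]] plate pts [[265.0, 156.7], [380.0, 156.3]]
```

```bash
python3 - <<'E'
import cv2
g=cv2.cvtColor(cv2.imread("pics/w15.png"),cv2.COLOR_BGR2GRAY)
for c in(264,268,272,370,374,378):print(c,g[186:262:2,c].tolist())
for r in(212,220,235):print(r,g[r,250:292:2].tolist(),g[r,350:394:2].tolist())
E
```

```text
264 [188, 188, 188, 187, 188, 187, 176, 170, 112, 148, 168, 167, 167, 164, 135, 82, 82, 82, 84, 82, 79, 79, 65, 61, 62, 59, 62, 61, 60, 63, 60, 60, 57, 70, 78, 91, 110, 117]
268 [193, 194, 192, 192, 192, 191, 192, 190, 118, 149, 166, 165, 165, 166, 136, 83, 81, 80, 74, 71, 65, 63, 62, 60, 61, 61, 59, 63, 59, 62, 73, 98, 79, 71, 77, 91, 109, 117]
272 [192, 192, 191, 191, 191, 191, 191, 189, 116, 145, 159, 161, 161, 163, 163, 152, 149, 148, 147, 116, 100, 99, 97, 97, 97, 89, 89, 103, 109, 108, 109, 109, 77, 72, 77, 92, 108, 115]
370 [192, 191, 192, 191, 190, 190, 188, 188, 126, 139, 160, 162, 162, 163, 164, 160, 114, 97, 97, 92, 92, 91, 87, 87, 85, 82, 81, 96, 109, 110, 110, 110, 93, 97, 79, 88, 109, 118]
374 [191, 189, 190, 189, 190, 190, 190, 190, 125, 145, 167, 169, 168, 168, 138, 81, 76, 76, 69, 66, 65, 67, 65, 68, 67, 67, 66, 65, 66, 66, 74, 92, 92, 94, 79, 89, 108, 115]
378 [190, 187, 190, 187, 186, 188, 187, 188, 127, 144, 166, 165, 167, 165, 136, 84, 82, 80, 79, 75, 71, 71, 68, 69, 67, 68, 68, 66, 67, 67, 66, 68, 66, 72, 78, 88, 108, 116]
212 [128, 129, 133, 136, 133, 161, 168, 164, 164, 166, 163, 163, 110, 118, 131, 133, 132, 132, 130, 130, 131] [187, 191, 189, 190, 192, 188, 190, 189, 169, 121, 163, 169, 168, 167, 165, 162, 163, 123, 172, 195, 189, 194]
220 [127, 128, 131, 131, 96, 81, 84, 82, 83, 80, 76, 148, 111, 116, 132, 134, 133, 131, 127, 130, 136] [193, 171, 189, 191, 190, 190, 192, 190, 150, 96, 97, 68, 76, 81, 80, 82, 83, 127, 188, 192, 188, 193]
235 [76, 73, 75, 73, 67, 63, 62, 62, 60, 61, 59, 92, 94, 109, 129, 130, 133, 130, 140, 155, 155] [153, 153, 154, 145, 189, 188, 191, 189, 128, 102, 84, 66, 67, 66, 66, 70, 69, 73, 76, 76, 74, 76]
```

```bash

python3 -m handwheel '[{"xyz":[4,0.5,10],"delta_rot":[0,0,-0.003],"hand":1},{"xyz":[8.6,1.6,25],"delta_rot":[0,0,-0.003],"hand":1},{"xyz":[8.6,1.6,40],"delta_rot":[0,0,-0.003],"hand":1},{"xyz":[8.6,1.6,40],"delta_rot":[0,0,-0.003],"hand":1},{"xyz":[8.6,1.6,40],"delta_rot":[0,0,-0.003],"hand":1}]'
python3 - <<'E'
from h import *
go((.527,.0997,.17),12.65)
E
```

```text
time_s: 43.02
position: [0.5272, 0.1, 0.257]
tcp_rot: [[-0.219, 0.976, 0.0], [0.976, 0.219, -0.0], [-0.0, 0.0, -1.0]]
force: [-0.6, -0.3, -3.1]
opening: 0.229
grasp_force: 30.0
xyz [-0.2 -0.2 87. ] rot [ 0.  0. -0.] pos [0.5272 0.1    0.257 ] j6 -13.8
```

```bash

python3 -m handwheel '[{"xyz":[0,0,20],"delta_rot":[0,0,0],"hand":1},{"xyz":[0,0,40],"delta_rot":[0,0,0],"hand":1},{"xyz":[0,0,60],"delta_rot":[0,0,0],"hand":1},{"xyz":[0,0,75],"delta_rot":[0,0,0],"hand":1},{"xyz":[0,0,80],"delta_rot":[0,0,0],"hand":1}]'
python3 -m handwheel '[{"xyz":[0,0,3],"delta_rot":[0,0,0],"hand":1},{"xyz":[0,0,5],"delta_rot":[0,0,0],"hand":1},{"xyz":[0,0,7],"delta_rot":[0,0,0],"hand":1},{"xyz":[0,0,7],"delta_rot":[0,0,0],"hand":1},{"xyz":[0,0,7],"delta_rot":[0,0,0],"hand":1}]'
```

```text
time_s: 43.65
position: [0.5272, 0.0999, 0.1767]
tcp_rot: [[-0.219, 0.976, 0.0], [0.976, 0.219, -0.0], [-0.0, 0.0, -1.0]]
force: [0.7, -0.6, -2.2]
opening: 0.229
grasp_force: 30.0
time_s: 44.28
position: [0.5271, 0.1, 0.1702]
tcp_rot: [[-0.219, 0.976, 0.0], [0.976, 0.219, 0.0], [-0.0, 0.0, -1.0]]
force: [0.9, -0.2, -3.4]
opening: 0.229
grasp_force: 30.0
```

```bash

python3 -m handwheel '[{"xyz":[0,0,1],"delta_rot":[0,0,0],"hand":1},{"xyz":[0,0,2],"delta_rot":[0,0,0],"hand":1},{"xyz":[0,0,2],"delta_rot":[0,0,0],"hand":1},{"xyz":[0,0,2],"delta_rot":[0,0,0],"hand":1},{"xyz":[0,0,2],"delta_rot":[0,0,0],"hand":1}]'
```

```text
time_s: 44.9
position: [0.5273, 0.0999, 0.17]
tcp_rot: [[-0.219, 0.976, 0.001], [0.976, 0.219, -0.0], [-0.001, 0.001, -1.0]]
force: [-1.9, -1.0, 10.3]
opening: 0.223
grasp_force: 30.0
```

```bash

python3 -m handwheel '[{"xyz":[0,0,-1.5],"delta_rot":[0,0,0],"hand":1},{"xyz":[0,0,-1.5],"delta_rot":[0,0,0],"hand":0},{"xyz":[0,0,-1.5],"delta_rot":[0,0,0],"hand":0},{"xyz":[0,0,-1.5],"delta_rot":[0,0,0],"hand":0},{"xyz":[0,0,-1.5],"delta_rot":[0,0,0],"hand":0}]'
python3 -m handwheel '[{"xyz":[0,0,-15],"delta_rot":[0,0,0],"hand":0},{"xyz":[0,0,-45],"delta_rot":[0,0,0],"hand":0},{"xyz":[0,0,-85],"delta_rot":[0,0,0],"hand":0},{"xyz":[0,0,-120],"delta_rot":[0,0,0],"hand":0},{"xyz":[0,0,-120],"delta_rot":[0,0,0],"hand":0}]'
python3 -m handwheel '[{"xyz":[0,0,0],"delta_rot":[0,0,0],"hand":0},{"xyz":[0,0,0],"delta_rot":[0,0,0],"hand":0},{"xyz":[0,0,0],"delta_rot":[0,0,0],"hand":0},{"xyz":[0,0,0],"delta_rot":[0,0,0],"hand":0},{"xyz":[0,0,0],"delta_rot":[0,0,0],"hand":0}]'
python3 - <<'E'
from h import *
im,m=grab("wrist");cv2.imwrite("pics/w16.png",im[:,:,::-1]);np.save("w16.npy",m["camera_from_world"])
sc,ms=grab("scene");cv2.imwrite("pics/s16.png",sc[:,:,::-1]);t,mt=grab("top");cv2.imwrite("pics/t16.png",t[:,:,::-1])
f=lambda i,x,y,w,h,s:cv2.resize(i[y:y+h,x:x+w,::-1],None,fx=s,fy=s,interpolation=cv2.INTER_CUBIC)
a=f(im,200,110,240,170,1.6);b=f(sc,240,170,130,130,3);c=f(sc,280,240,160,150,1.4)
W=np.zeros((600,790,3),np.uint8);W[:272,:384]=a;W[:390,390:780]=b;W[280:490,:224]=c
cv2.imwrite("pics/v16.png",W)
E
python3 -m handwheel '[{"xyz":[0,0,0],"delta_rot":[0,0,0],"hand":0},{"xyz":[0,0,0],"delta_rot":[0,0,0],"hand":0},{"xyz":[0,0,0],"delta_rot":[0,0,0],"hand":0},{"xyz":[0,0,0],"delta_rot":[0,0,0],"hand":0},{"xyz":[0,0,0],"delta_rot":[0,0,0],"hand":0}]'
```

```text
time_s: 45.52
position: [0.5269, 0.1, 0.1694]
tcp_rot: [[-0.219, 0.976, -0.0], [0.976, 0.219, -0.0], [0.0, -0.0, -1.0]]
force: [0.3, 1.4, 0.2]
opening: 0.488
grasp_force: 0.0
time_s: 46.15
position: [0.5291, 0.1, 0.2937]
tcp_rot: [[-0.219, 0.976, 0.009], [0.976, 0.219, -0.0], [-0.002, 0.008, -1.0]]
force: [0.9, -0.2, -0.4]
opening: 0.5
grasp_force: 0.0
time_s: 46.78
position: [0.5269, 0.1, 0.2892]
tcp_rot: [[-0.219, 0.976, -0.001], [0.976, 0.219, 0.0], [0.0, -0.001, -1.0]]
force: [-0.3, 0.9, -0.2]
opening: 0.502
grasp_force: 0.0
time_s: 47.55
position: [0.5269, 0.1, 0.2896]
tcp_rot: [[-0.219, 0.976, -0.0], [0.976, 0.219, -0.0], [-0.0, -0.0, -1.0]]
force: [-0.2, 0.3, -0.5]
opening: 0.503
grasp_force: 0.0
```

View pics/v16.png

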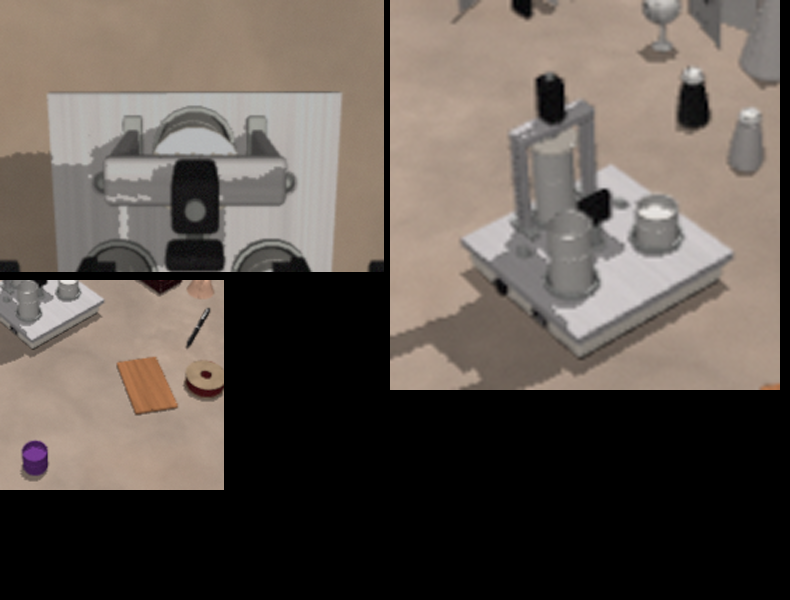

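```bash

python3 -m handwheel '[{"xyz":[0,0,35],"delta_rot":[0,0,0],"hand":0},{"xyz":[0,0,75],"delta_rot":[0,0,0],"hand":0},{"xyz":[0,0,105],"delta_rot":[0,0,0],"hand":0},{"xyz":[0,0,119],"delta_rot":[0,0,0],"hand":0},{"xyz":[0,0,119],"delta_rot":[0,0,0],"hand":0}]'
python3 -m handwheel '[{"xyz":[0,0,0],"delta_rot":[0,0,0],"hand":0},{"xyz":[0,0,0],"delta_rot":[0,0,0],"hand":0.4},{"xyz":[0,0,0],"delta_rot":[0,0,0],"hand":1},{"xyz":[0,0,0],"delta_rot":[0,0,0],"hand":1},{"xyz":[0,0,0],"delta_rot":[0,0,0],"hand":1}]'
python3 -m handwheel '[{"xyz":[0,0,0],"delta_rot":[0,0,0],"hand":1},{"xyz":[0,0,-20],"delta_rot":[0,0,0],"hand":1},{"xyz":[0,0,-60],"delta_rot":[0,0,0],"hand":1},{"xyz":[0,0,-100],"delta_rot":[0,0,0],"hand":1},{"xyz":[0,0,-130],"delta_rot":[0,0,0],"hand":1}]'
python3 - <<'E'
from h import *
a=np.radians(-47.35);xt=np.array([-np.sin(a)*-1*-1 if 0 else -np.sin(a),np.cos(a)])
p=np.array([.4954,.0034])-.003*xt;print("xt",xt,p);go((*p,.30),-47.35)
E
```

```text
time_s: 48.18
position: [0.5267, 0.1, 0.17]
tcp_rot: [[-0.219, 0.976, -0.002], [0.976, 0.219, 0.0], [0.0, -0.001, -1.0]]
force: [0.9, -0.2, 0.9]
opening: 0.496
grasp_force: 0.0
time_s: 48.8
position: [0.5273, 0.1, 0.1709]
tcp_rot: [[-0.219, 0.976, 0.001], [0.976, 0.219, 0.0], [-0.0, 0.001, -1.0]]
force: [0.8, 0.7, 1.3]
opening: 0.224
grasp_force: 30.0
time_s: 49.42
position: [0.5263, 0.1, 0.3011]
tcp_rot: [[-0.219, 0.976, -0.001], [0.976, 0.219, -0.0], [0.0, -0.001, -1.0]]
force: [0.2, 0.6, -5.1]
opening: 0.222
grasp_force: 30.0
xt [0.73550612 0.67751808] [0.49319348 0.00136745]
xyz [-89.  -53.9   1.2] rot [-1.000e-03  1.000e-03  1.047e+00] pos [0.5263 0.1    0.3011] j6 -13.8
```

```bash

python3 -m handwheel '[{"xyz":[-18,-11,0],"delta_rot":[0,0,0.18],"hand":1},{"xyz":[-36,-22,0],"delta_rot":[0,0,0.36],"hand":1},{"xyz":[-54,-33,0],"delta_rot":[0,0,0.54],"hand":1},{"xyz":[-72,-44,0],"delta_rot":[0,0,0.72],"hand":1},{"xyz":[-89,-54,0],"delta_rot":[0,0,0.9],"hand":1}]'
python3 -m handwheel '[{"xyz":[0,0,0],"delta_rot":[0,0,0.147],"hand":1},{"xyz":[0,0,10],"delta_rot":[0,0,0.147],"hand":1},{"xyz":[0,0,20],"delta_rot":[0,0,0.147],"hand":1},{"xyz":[0,0,20],"delta_rot":[0,0,0.147],"hand":1},{"xyz":[0,0,20],"delta_rot":[0,0,0.147],"hand":1}]'
python3 -m handwheel '[{"xyz":[0,0,0],"delta_rot":[0,0,0],"hand":1},{"xyz":[0,0,0],"delta_rot":[0,0,0],"hand":1},{"xyz":[0,0,0],"delta_rot":[0,0,0],"hand":1},{"xyz":[0,0,0],"delta_rot":[0,0,0],"hand":1},{"xyz":[0,0,0],"delta_rot":[0,0,0],"hand":1}]'
python3 - <<'E'
from h import *
go((.4932,.0014,.171),-47.35)
im,m=grab("wrist");cv2.imwrite("pics/w17.png",im[:,:,::-1])
# check rack from top: plate hull
t,mt=grab("top");cv2.imwrite("pics/t17.png",t[:,:,::-1])
s=bot.read_state();T=np.eye(4);T[:3,:3]=s["tcp_rot"];T[:3,3]=s["position"]
for y in(.04,-.04):
    p=T@np.array([.021,y,.130,1]);q=proj(m,p[:3])[0];print("foot front pred",q.round(1).tolist())
    g=cv2.cvtColor(im,cv2.COLOR_RGB2GRAY);print(g[int(q[1])-14:int(q[1])+20:2,int(q[0])].tolist())
for k,n in((.062,"well0 cup"),):print(proj(m,np.c_[WELL,[.128,.11,.08]]).round(1).tolist())
E
```

```text
time_s: 50.05
position: [0.4922, 0.0009, 0.2993]
tcp_rot: [[0.633, 0.774, -0.003], [0.774, -0.633, 0.001], [-0.002, -0.003, -1.0]]
force: [0.9, -0.1, -3.5]
opening: 0.228
grasp_force: 30.0
time_s: 50.68
position: [0.4938, 0.0015, 0.2803]
tcp_rot: [[0.735, 0.678, -0.0], [0.678, -0.735, 0.0], [-0.0, -0.0, -1.0]]
force: [0.5, -0.0, -2.9]
opening: 0.226
grasp_force: 30.0
time_s: 51.3
position: [0.4937, 0.0013, 0.2806]
tcp_rot: [[0.735, 0.678, 0.0], [0.678, -0.735, -0.0], [0.0, 0.0, -1.0]]
force: [0.2, 0.5, -3.6]
opening: 0.229
grasp_force: 30.0
xyz [ -0.3  -0.4 109.6] rot [ 0. -0.  0.] pos [0.4937 0.0013 0.2806] j6 34.5
foot front pred [374.8, 201.0]
[175, 176, 180, 181, 181, 180, 179, 178, 111, 141, 158, 156, 156, 157, 128, 81, 77]
foot front pred [267.1, 201.0]
[180, 184, 184, 183, 184, 181, 179, 176, 112, 146, 161, 163, 162, 162, 119, 81, 77]
[[251.4, 101.6], [320.6, 214.2], [380.2, 106.0]]
```

```bash

python3 -m handwheel '[{"xyz":[0,0,25],"delta_rot":[0,0,0],"hand":1},{"xyz":[0,0,50],"delta_rot":[0,0,0],"hand":1},{"xyz":[0,0,75],"delta_rot":[0,0,0],"hand":1},{"xyz":[0,0,98],"delta_rot":[0,0,0],"hand":1},{"xyz":[0,0,103],"delta_rot":[0,0,0],"hand":1}]'
python3 -m handwheel '[{"xyz":[0,0,3],"delta_rot":[0,0,0],"hand":1},{"xyz":[0,0,6],"delta_rot":[0,0,0],"hand":1},{"xyz":[0,0,8],"delta_rot":[0,0,0],"hand":1},{"xyz":[0,0,8],"delta_rot":[0,0,0],"hand":1},{"xyz":[0,0,8],"delta_rot":[0,0,0],"hand":1}]'
```

```text
time_s: 52.02
position: [0.4931, 0.0014, 0.1765]
tcp_rot: [[0.735, 0.678, -0.003], [0.678, -0.735, 0.001], [-0.002, -0.002, -1.0]]
force: [-0.5, -0.2, -2.5]
opening: 0.228
grasp_force: 30.0
time_s: 52.65
position: [0.4944, 0.0012, 0.1709]
tcp_rot: [[0.735, 0.678, 0.002], [0.678, -0.735, -0.0], [0.001, 0.002, -1.0]]
force: [-2.0, -0.2, 6.1]
opening: 0.229
grasp_force: 30.0
```

Contact at the expected height. Release, rise, wait, regrip.

```bash

python3 -m handwheel '[{"xyz":[0,0,-1],"delta_rot":[0,0,0],"hand":1},{"xyz":[0,0,-1],"delta_rot":[0,0,0],"hand":0},{"xyz":[0,0,-1],"delta_rot":[0,0,0],"hand":0},{"xyz":[0,0,-1],"delta_rot":[0,0,0],"hand":0},{"xyz":[0,0,-1],"delta_rot":[0,0,0],"hand":0}]'
python3 -m handwheel '[{"xyz":[0,0,-15],"delta_rot":[0,0,0],"hand":0},{"xyz":[0,0,-45],"delta_rot":[0,0,0],"hand":0},{"xyz":[0,0,-85],"delta_rot":[0,0,0],"hand":0},{"xyz":[0,0,-120],"delta_rot":[0,0,0],"hand":0},{"xyz":[0,0,-120],"delta_rot":[0,0,0],"hand":0}]'
python3 -m handwheel '[{"xyz":[0,0,0],"delta_rot":[0,0,0],"hand":0},{"xyz":[0,0,0],"delta_rot":[0,0,0],"hand":0},{"xyz":[0,0,0],"delta_rot":[0,0,0],"hand":0},{"xyz":[0,0,0],"delta_rot":[0,0,0],"hand":0},{"xyz":[0,0,0],"delta_rot":[0,0,0],"hand":0}]'
python3 - <<'E'
from h import *
im,m=grab("wrist");cv2.imwrite("pics/w18.png",im[:,:,::-1])
k=(im.max(2)<60).astype(np.uint8);k[268:]=0
print("block pred",proj(m,[.4954,.0034,.201]).round(1))
for c,a,b in blobs(k,400):print(c,a,b)
for y in(.04,-.04):
    for x in (.018,-.018):
        e=np.radians(-47.35);X=np.array([-np.sin(e),np.cos(e)]);Y=np.array([np.cos(e),np.sin(e)]);p=np.array([.4954,.0034])+x*X+y*Y
        print(proj(m,[*p,.04]).round(1).tolist(),end="")
E
python3 -m handwheel '[{"xyz":[0,0,0],"delta_rot":[0,0,0],"hand":0},{"xyz":[0,0,0],"delta_rot":[0,0,0],"hand":0},{"xyz":[0,0,0],"delta_rot":[0,0,0],"hand":0},{"xyz":[0,0,0],"delta_rot":[0,0,0],"hand":0},{"xyz":[0,0,0],"delta_rot":[0,0,0],"hand":0}]'
```

```text
time_s: 53.28
position: [0.4938, 0.0013, 0.1705]
tcp_rot: [[0.735, 0.678, 0.0], [0.678, -0.735, -0.0], [0.0, 0.0, -1.0]]
force: [0.7, -0.3, -0.2]
opening: 0.492
grasp_force: 0.0
time_s: 53.9
position: [0.4956, 0.001, 0.2933]
tcp_rot: [[0.735, 0.678, 0.007], [0.678, -0.735, -0.002], [0.004, 0.006, -1.0]]
force: [1.0, -0.3, 0.7]
opening: 0.498
grasp_force: 0.0
time_s: 54.52
position: [0.4937, 0.0013, 0.2903]
tcp_rot: [[0.735, 0.678, -0.001], [0.678, -0.735, 0.0], [-0.0, -0.0, -1.0]]
force: [-0.0, 0.0, -1.0]
opening: 0.501
grasp_force: 0.0
block pred [[320.5 239.3]]
(np.float64(632.2), np.float64(68.2)) 422 (np.int32(621), np.int32(34), np.int32(19), np.int32(57))
(np.float64(616.2), np.float64(119.7)) 524 (np.int32(606), np.int32(94), np.int32(24), np.int32(57))
(np.float64(323.2), np.float64(142.6)) 486 (np.int32(310), np.int32(124), np.int32(27), np.int32(38))
(np.float64(617.4), np.float64(218.5)) 604 (np.int32(606), np.int32(195), np.int32(34), np.int32(54))
(np.float64(321.7), np.float64(232.0)) 1276 (np.int32(307), np.int32(209), np.int32(30), np.int32(46))
[[359.2, 181.8]][[358.3, 215.6]][[282.5, 181.8]][[283.4, 215.6]]time_s: 55.2
position: [0.4937, 0.0013, 0.2906]
tcp_rot: [[0.735, 0.678, 0.0], [0.678, -0.735, -0.0], [0.0, 0.0, -1.0]]
force: [0.4, -0.3, -0.3]
opening: 0.501
grasp_force: 0.0
```

```bash

python3 -m handwheel '[{"xyz":[0,0,35],"delta_rot":[0,0,0],"hand":0},{"xyz":[0,0,75],"delta_rot":[0,0,0],"hand":0},{"xyz":[0,0,105],"delta_rot":[0,0,0],"hand":0},{"xyz":[0,0,119],"delta_rot":[0,0,0],"hand":0},{"xyz":[0,0,119],"delta_rot":[0,0,0],"hand":0}]'
python3 -m handwheel '[{"xyz":[0,0,0],"delta_rot":[0,0,0],"hand":0},{"xyz":[0,0,0],"delta_rot":[0,0,0],"hand":0.4},{"xyz":[0,0,0],"delta_rot":[0,0,0],"hand":1},{"xyz":[0,0,0],"delta_rot":[0,0,0],"hand":1},{"xyz":[0,0,0],"delta_rot":[0,0,0],"hand":1}]'
python3 -m handwheel '[{"xyz":[0,0,0],"delta_rot":[0,0,0],"hand":1},{"xyz":[0,0,-20],"delta_rot":[0,0,0],"hand":1},{"xyz":[0,0,-60],"delta_rot":[0,0,0],"hand":1},{"xyz":[0,0,-100],"delta_rot":[0,0,0],"hand":1},{"xyz":[0,0,-130],"delta_rot":[0,0,0],"hand":1}]'
python3 -m handwheel '[{"xyz":[0,0,0],"delta_rot":[0,0,-0.18],"hand":1},{"xyz":[0,0,0],"delta_rot":[0,0,-0.36],"hand":1},{"xyz":[0,0,0],"delta_rot":[0,0,-0.54],"hand":1},{"xyz":[0,0,0],"delta_rot":[0,0,-0.72],"hand":1},{"xyz":[0,0,0],"delta_rot":[0,0,-0.9],"hand":1}]'
python3 - <<'E'
from h import *
go((.600,.0252,.28),72.65)
E
```

```text
time_s: 55.82
position: [0.4935, 0.0013, 0.171]
tcp_rot: [[0.735, 0.678, -0.002], [0.678, -0.735, 0.0], [-0.001, -0.001, -1.0]]
force: [0.2, 0.4, 0.5]
opening: 0.495
grasp_force: 0.0
time_s: 56.45
position: [0.4941, 0.0011, 0.1719]
tcp_rot: [[0.735, 0.678, 0.001], [0.678, -0.735, -0.0], [0.0, 0.001, -1.0]]
force: [0.2, -0.4, 0.5]
opening: 0.228
grasp_force: 30.0
time_s: 57.08
position: [0.4931, 0.0016, 0.3022]
tcp_rot: [[0.735, 0.678, -0.001], [0.678, -0.735, 0.0], [-0.001, -0.001, -1.0]]
force: [0.3, 0.5, -2.9]
opening: 0.229
grasp_force: 30.0
time_s: 57.7
position: [0.4925, 0.0017, 0.3002]
tcp_rot: [[-0.08, 0.997, -0.003], [0.997, 0.08, 0.001], [0.001, -0.003, -1.0]]
force: [-0.1, -0.0, -4.4]
opening: 0.224
grasp_force: 30.0
xyz [ 14.9 109.1  19.9] rot [-0.002 -0.003 -1.188] pos [0.4925 0.0017 0.3002] j6 -17.4
```

```bash

python3 -m handwheel '[{"xyz":[3,22,0],"delta_rot":[0,0,-0.18],"hand":1},{"xyz":[6,44,0],"delta_rot":[0,0,-0.36],"hand":1},{"xyz":[9,66,0],"delta_rot":[0,0,-0.54],"hand":1},{"xyz":[12,88,0],"delta_rot":[0,0,-0.72],"hand":1},{"xyz":[15,109,0],"delta_rot":[0,0,-0.9],"hand":1}]'
python3 -m handwheel '[{"xyz":[0,0,0],"delta_rot":[0,0,-0.18],"hand":1},{"xyz":[0,0,0],"delta_rot":[0,0,-0.288],"hand":1},{"xyz":[0,0,20],"delta_rot":[0,0,-0.288],"hand":1},{"xyz":[0,0,20],"delta_rot":[0,0,-0.288],"hand":1},{"xyz":[0,0,20],"delta_rot":[0,0,-0.288],"hand":1}]'
python3 -m handwheel '[{"xyz":[0,0,0],"delta_rot":[0,0,0],"hand":1},{"xyz":[0,0,0],"delta_rot":[0,0,0],"hand":1},{"xyz":[0,0,0],"delta_rot":[0,0,0],"hand":1},{"xyz":[0,0,0],"delta_rot":[0,0,0],"hand":1},{"xyz":[0,0,0],"delta_rot":[0,0,0],"hand":1}]'
python3 - <<'E'
from h import *
go((.600,.0252,.172),72.65)
im,m=grab("wrist");cv2.imwrite("pics/w19.png",im[:,:,::-1])
g=cv2.cvtColor(im,cv2.COLOR_RGB2GRAY)
s=bot.read_state();T=np.eye(4);T[:3,:3]=s["tcp_rot"];T[:3,3]=s["position"]
for y in(.04,-.04):
    p=T@np.array([.021,y,.132,1]);q=proj(m,p[:3])[0];print("foot front pred",q.round(1).tolist());print(g[int(q[1])-14:int(q[1])+20:2,int(q[0])].tolist())
E
```

```text
time_s: 58.32
position: [0.6008, 0.0248, 0.2998]
tcp_rot: [[-0.83, 0.557, -0.004], [0.557, 0.83, 0.001], [0.004, -0.002, -1.0]]
force: [0.3, 0.2, -3.3]
opening: 0.228
grasp_force: 30.0
time_s: 58.95
position: [0.601, 0.0244, 0.2811]
tcp_rot: [[-0.953, 0.304, -0.001], [0.304, 0.953, 0.0], [0.001, -0.0, -1.0]]
force: [-0.0, -0.1, -3.8]
opening: 0.228
grasp_force: 30.0
time_s: 59.58
position: [0.6013, 0.0243, 0.2816]
tcp_rot: [[-0.953, 0.304, 0.0], [0.304, 0.953, -0.0], [-0.0, -0.0, -1.0]]
force: [-0.7, 0.6, -4.1]
opening: 0.228
grasp_force: 30.0
xyz [  1.5   0.4 109.6] rot [-0.     0.    -0.006] pos [0.6013 0.0243 0.2816] j6 -80.6
foot front pred [374.3, 201.1]
[205, 205, 202, 205, 205, 201, 203, 142, 107, 119, 118, 117, 117, 116, 83, 81, 76]
foot front pred [267.4, 201.1]
[135, 138, 134, 131, 128, 133, 136, 104, 107, 118, 118, 116, 115, 111, 83, 83, 79]
```

```bash

python3 -m handwheel '[{"xyz":[1.5,0.4,25],"delta_rot":[0,0,-0.006],"hand":1},{"xyz":[1.5,0.4,50],"delta_rot":[0,0,-0.006],"hand":1},{"xyz":[1.5,0.4,75],"delta_rot":[0,0,-0.006],"hand":1},{"xyz":[1.5,0.4,98],"delta_rot":[0,0,-0.006],"hand":1},{"xyz":[1.5,0.4,103],"delta_rot":[0,0,-0.006],"hand":1}]'
python3 -m handwheel '[{"xyz":[0,0,3],"delta_rot":[0,0,0],"hand":1},{"xyz":[0,0,6],"delta_rot":[0,0,0],"hand":1},{"xyz":[0,0,8],"delta_rot":[0,0,0],"hand":1},{"xyz":[0,0,8],"delta_rot":[0,0,0],"hand":1},{"xyz":[0,0,8],"delta_rot":[0,0,0],"hand":1}]'
```

```text
time_s: 60.25
position: [0.599, 0.0253, 0.177]
tcp_rot: [[-0.954, 0.299, -0.004], [0.299, 0.954, 0.0], [0.004, -0.001, -1.0]]
force: [-1.0, -0.7, -2.7]
opening: 0.225
grasp_force: 30.0
time_s: 60.88
position: [0.601, 0.0251, 0.1719]
tcp_rot: [[-0.954, 0.298, 0.003], [0.298, 0.954, -0.0], [-0.003, 0.001, -1.0]]
force: [0.2, 0.3, 5.3]
opening: 0.23
grasp_force: 30.0
```

```bash

python3 -m handwheel '[{"xyz":[0,0,-1],"delta_rot":[0,0,0],"hand":1},{"xyz":[0,0,-1],"delta_rot":[0,0,0],"hand":0},{"xyz":[0,0,-1],"delta_rot":[0,0,0],"hand":0},{"xyz":[0,0,-1],"delta_rot":[0,0,0],"hand":0},{"xyz":[0,0,-1],"delta_rot":[0,0,0],"hand":0}]'
python3 -m handwheel '[{"xyz":[0,0,-15],"delta_rot":[0,0,0],"hand":0},{"xyz":[0,0,-45],"delta_rot":[0,0,0],"hand":0},{"xyz":[0,0,-85],"delta_rot":[0,0,0],"hand":0},{"xyz":[0,0,-120],"delta_rot":[0,0,0],"hand":0},{"xyz":[0,0,-120],"delta_rot":[0,0,0],"hand":0}]'
python3 -m handwheel '[{"xyz":[0,0,0],"delta_rot":[0,0,0],"hand":0},{"xyz":[0,0,0],"delta_rot":[0,0,0],"hand":0},{"xyz":[0,0,0],"delta_rot":[0,0,0],"hand":0},{"xyz":[0,0,0],"delta_rot":[0,0,0],"hand":0},{"xyz":[0,0,0],"delta_rot":[0,0,0],"hand":0}]'
python3 - <<'E'
from h import *
im,m=grab("wrist");cv2.imwrite("pics/w20.png",im[:,:,::-1])
k=(im.max(2)<60).astype(np.uint8);k[268:]=0
print("block pred",proj(m,[.5968,.0262,.201]).round(1))
for c,a,b in blobs(k,400):print(c,a,b)
sc,_=grab("scene");cv2.imwrite("pics/s20.png",sc[:,:,::-1])
E
python3 -m handwheel '[{"xyz":[0,0,0],"delta_rot":[0,0,0],"hand":0},{"xyz":[0,0,0],"delta_rot":[0,0,0],"hand":0},{"xyz":[0,0,0],"delta_rot":[0,0,0],"hand":0},{"xyz":[0,0,0],"delta_rot":[0,0,0],"hand":0},{"xyz":[0,0,0],"delta_rot":[0,0,0],"hand":0}]'
```

```text
time_s: 61.5
position: [0.6, 0.0251, 0.1714]
tcp_rot: [[-0.954, 0.298, -0.0], [0.298, 0.954, -0.0], [0.0, -0.0, -1.0]]
force: [-1.2, 0.5, 0.1]
opening: 0.487
grasp_force: 0.0
time_s: 62.12
position: [0.6022, 0.0249, 0.2961]
tcp_rot: [[-0.954, 0.298, 0.009], [0.298, 0.954, -0.001], [-0.009, 0.001, -1.0]]
force: [-0.7, 0.1, -0.5]
opening: 0.5
grasp_force: 0.0
time_s: 62.75
position: [0.6, 0.0252, 0.2912]
tcp_rot: [[-0.954, 0.298, -0.001], [0.298, 0.954, 0.0], [0.001, -0.0, -1.0]]
force: [-0.4, 0.5, -0.6]
opening: 0.496
grasp_force: 0.0
block pred [[321.1 238.7]]
(np.float64(318.7), np.float64(142.5)) 502 (np.int32(305), np.int32(124), np.int32(28), np.int32(38))
(np.float64(321.1), np.float64(232.9)) 1273 (np.int32(307), np.int32(210), np.int32(29), np.int32(46))
(np.float64(531.6), np.float64(260.9)) 490 (np.int32(513), np.int32(252), np.int32(43), np.int32(16))
time_s: 63.48
position: [0.6, 0.0251, 0.2916]
tcp_rot: [[-0.954, 0.298, 0.0], [0.298, 0.954, -0.0], [-0.0, -0.0, -1.0]]
force: [-1.1, 0.3, -1.3]
opening: 0.499
grasp_force: 0.0
```

```bash

python3 -m handwheel '[{"xyz":[0,0,35],"delta_rot":[0,0,0],"hand":0},{"xyz":[0,0,75],"delta_rot":[0,0,0],"hand":0},{"xyz":[0,0,105],"delta_rot":[0,0,0],"hand":0},{"xyz":[0,0,119],"delta_rot":[0,0,0],"hand":0},{"xyz":[0,0,119],"delta_rot":[0,0,0],"hand":0}]'
python3 -m handwheel '[{"xyz":[0,0,0],"delta_rot":[0,0,0],"hand":0},{"xyz":[0,0,0],"delta_rot":[0,0,0],"hand":0.4},{"xyz":[0,0,0],"delta_rot":[0,0,0],"hand":1},{"xyz":[0,0,0],"delta_rot":[0,0,0],"hand":1},{"xyz":[0,0,0],"delta_rot":[0,0,0],"hand":1}]'
python3 -m handwheel '[{"xyz":[0,0,0],"delta_rot":[0,0,0],"hand":1},{"xyz":[0,0,-20],"delta_rot":[0,0,0],"hand":1},{"xyz":[0,0,-60],"delta_rot":[0,0,0],"hand":1},{"xyz":[0,0,-90],"delta_rot":[0,0,0],"hand":1},{"xyz":[0,0,-110],"delta_rot":[0,0,0],"hand":1}]'
python3 - <<'E'
from h import *
go((.6232,-.2435,.20),75.05)
E
```

```text
time_s: 64.1
position: [0.5997, 0.0252, 0.172]
tcp_rot: [[-0.954, 0.298, -0.002], [0.298, 0.954, 0.0], [0.002, -0.0, -1.0]]
force: [0.3, 0.1, 1.5]
opening: 0.505
grasp_force: 0.0
time_s: 64.72
position: [0.6003, 0.0253, 0.1729]
tcp_rot: [[-0.954, 0.299, 0.001], [0.299, 0.954, 0.0], [-0.001, 0.0, -1.0]]
force: [0.1, -0.0, 2.0]
opening: 0.227
grasp_force: 30.0
time_s: 65.35
position: [0.5997, 0.0251, 0.283]
tcp_rot: [[-0.954, 0.298, -0.001], [0.298, 0.954, -0.0], [0.001, -0.0, -1.0]]
force: [-0.1, -0.8, -3.5]
opening: 0.227
grasp_force: 30.0
xyz [-102.6 -249.3   83. ] rot [-0.    -0.001 -0.042] pos [0.5997 0.0251 0.283 ] j6 -80.9
```

```bash

python3 -m handwheel '[{"xyz":[-20,-45,0],"delta_rot":[0,0,0],"hand":1},{"xyz":[-40,-95,0],"delta_rot":[0,0,0],"hand":1},{"xyz":[-60,-145,0],"delta_rot":[0,0,0],"hand":1},{"xyz":[-80,-200,0],"delta_rot":[0,0,-0.02],"hand":1},{"xyz":[-102,-249,0],"delta_rot":[0,0,-0.042],"hand":1}]'
python3 -m handwheel '[{"xyz":[0,0,0],"delta_rot":[0,0,0],"hand":1},{"xyz":[0,0,40],"delta_rot":[0,0,0],"hand":1},{"xyz":[0,0,80],"delta_rot":[0,0,0],"hand":1},{"xyz":[0,0,100],"delta_rot":[0,0,0],"hand":1},{"xyz":[0,0,100],"delta_rot":[0,0,0],"hand":1}]'
python3 -m handwheel '[{"xyz":[0,0,0],"delta_rot":[0,0,0],"hand":1},{"xyz":[0,0,0],"delta_rot":[0,0,0],"hand":1},{"xyz":[0,0,0],"delta_rot":[0,0,0],"hand":1},{"xyz":[0,0,0],"delta_rot":[0,0,0],"hand":1},{"xyz":[0,0,0],"delta_rot":[0,0,0],"hand":1}]'
python3 - <<'E'
from h import *
go((.6232,-.2435,.141),75.05)
E
```

```text
time_s: 65.97
position: [0.6219, -0.2446, 0.2808]
tcp_rot: [[-0.966, 0.258, -0.003], [0.258, 0.966, 0.002], [0.003, 0.001, -1.0]]
force: [0.0, 0.7, -3.4]
opening: 0.229
grasp_force: 30.0
time_s: 66.6
position: [0.6208, -0.2409, 0.1792]
tcp_rot: [[-0.966, 0.258, -0.007], [0.258, 0.966, 0.004], [0.008, 0.002, -1.0]]
force: [-0.3, -0.4, -3.6]
opening: 0.229
grasp_force: 30.0
time_s: 67.22
position: [0.6231, -0.243, 0.1828]
tcp_rot: [[-0.966, 0.258, 0.0], [0.258, 0.966, -0.0], [-0.0, -0.0, -1.0]]
force: [1.0, -0.1, -2.8]
opening: 0.227
grasp_force: 30.0
xyz [-0.2 -0.5 41.8] rot [-0.  0. -0.] pos [ 0.6231 -0.243   0.1828] j6 -105.9
```

```bash

python3 -m handwheel '[{"xyz":[0,-0.5,15],"delta_rot":[0,0,0],"hand":1},{"xyz":[0,-0.5,28],"delta_rot":[0,0,0],"hand":1},{"xyz":[0,-0.5,36],"delta_rot":[0,0,0],"hand":1},{"xyz":[0,-0.5,41],"delta_rot":[0,0,0],"hand":1},{"xyz":[0,-0.5,43],"delta_rot":[0,0,0],"hand":1}]'
python3 -m handwheel '[{"xyz":[0,0,0],"delta_rot":[0,0,0],"hand":1},{"xyz":[0,0,0],"delta_rot":[0,0,0],"hand":1},{"xyz":[0,0,0],"delta_rot":[0,0,0],"hand":1},{"xyz":[0,0,0],"delta_rot":[0,0,0],"hand":1},{"xyz":[0,0,0],"delta_rot":[0,0,0],"hand":1}]'
```

```text
time_s: 67.85
position: [0.623, -0.2434, 0.141]
tcp_rot: [[-0.966, 0.258, -0.0], [0.258, 0.966, 0.0], [0.0, 0.0, -1.0]]
force: [-3.4, 2.0, 10.6]
opening: 0.226
grasp_force: 30.0
time_s: 68.47
position: [0.6229, -0.2434, 0.1411]
tcp_rot: [[-0.966, 0.258, 0.0], [0.258, 0.966, -0.0], [-0.0, -0.0, -1.0]]
force: [-2.7, 0.3, 5.9]
opening: 0.23
grasp_force: 30.0
```

On the pad. Release, rise, and check everything numerically.

```bash

python3 -m handwheel '[{"xyz":[0,0,-0.5],"delta_rot":[0,0,0],"hand":1},{"xyz":[0,0,-1],"delta_rot":[0,0,0],"hand":0},{"xyz":[0,0,-1],"delta_rot":[0,0,0],"hand":0},{"xyz":[0,0,-1],"delta_rot":[0,0,0],"hand":0},{"xyz":[0,0,-1],"delta_rot":[0,0,0],"hand":0}]'
python3 -m handwheel '[{"xyz":[0,0,-20],"delta_rot":[0,0,0],"hand":0},{"xyz":[0,0,-60],"delta_rot":[0,0,0],"hand":0},{"xyz":[0,0,-110],"delta_rot":[0,0,0],"hand":0},{"xyz":[-10,0,-150],"delta_rot":[0,0,0],"hand":0},{"xyz":[-20,0,-150],"delta_rot":[0,0,0],"hand":0}]'
python3 -m handwheel '[{"xyz":[0,0,0],"delta_rot":[0,0,0],"hand":0},{"xyz":[0,0,0],"delta_rot":[0,0,0],"hand":0},{"xyz":[0,0,0],"delta_rot":[0,0,0],"hand":0},{"xyz":[0,0,0],"delta_rot":[0,0,0],"hand":0},{"xyz":[0,0,0],"delta_rot":[0,0,0],"hand":0}]'
python3 - <<'E'
from h import *
im,m=grab("wrist");cv2.imwrite("pics/w21.png",im[:,:,::-1])
t,mt=grab("top");cv2.imwrite("pics/t21.png",t[:,:,::-1]);sc,ms=grab("scene");cv2.imwrite("pics/s21.png",sc[:,:,::-1])
print("block pred",proj(m,[.6198,-.2427,.169]).round(1))
k=(im.max(2)<60).astype(np.uint8);k[268:]=0
for c,a,b in blobs(k,400):print("dark",c,a,b)
# scene compare with start (gauge region) and with the tall check (rack region)
s0=cv2.imread("pics/a_scene.png");s1=sc[:,:,::-1];s2=cv2.imread("pics/s16.png")
d=lambda a,b,x,y,w,h:np.abs(a[y:y+h,x:x+w].astype(int)-b[y:y+h,x:x+w]).max(2)
print("gauge diff>40 px",(d(s0,s1,360,255,60,85)>40).sum(),"shakers",(d(s0,s1,330,185,40,45)>40).sum())
q=d(s2,s1,268,230,110,60)>40;print("rack/cups diff",q.sum(),blobs(q,30))
g=t.astype(int);w=((g.min(2)>130)&((g.max(2)-g.min(2))<40)).astype(np.uint8);mk=np.zeros_like(w);mk[215:305,270:370]=w[215:305,270:370]
c=max(cv2.findContours(mk,0,cv2.CHAIN_APPROX_NONE)[0],key=cv2.contourArea)
print("rack top",cv2.minAreaRect((plane(mt,c[:,0],.04)[:,:2]*1000).astype(np.float32)))
E
```

```text
time_s: 69.1
position: [0.6231, -0.2435, 0.1403]
tcp_rot: [[-0.966, 0.258, 0.0], [0.258, 0.966, -0.0], [-0.0, -0.0, -1.0]]
force: [0.1, -0.2, 0.2]
opening: 0.487
grasp_force: 0.0
time_s: 69.72
position: [0.6446, -0.2498, 0.2956]
tcp_rot: [[-0.966, 0.258, 0.009], [0.258, 0.966, -0.005], [-0.01, -0.003, -1.0]]
force: [0.6, -0.2, 0.3]
opening: 0.502
grasp_force: 0.0
time_s: 70.35
position: [0.6421, -0.2486, 0.2903]
tcp_rot: [[-0.966, 0.258, -0.0], [0.258, 0.966, 0.0], [0.0, 0.0, -1.0]]
force: [-0.4, 0.8, -0.0]
opening: 0.5
grasp_force: 0.0
block pred [[320.8 200.8]]
dark (np.float64(617.7), np.float64(13.8)) 1131 (np.int32(588), np.int32(0), np.int32(52), np.int32(31))
dark (np.float64(320.9), np.float64(196.4)) 966 (np.int32(308), np.int32(177), np.int32(27), np.int32(39))
dark (np.float64(588.6), np.float64(257.3)) 1344 (np.int32(536), np.int32(241), np.int32(89), np.int32(27))
gauge diff>40 px 433 shakers 0
rack/cups diff 867 [((np.float64(17.1), np.float64(23.8)), np.int32(429), (np.int32(5), np.int32(0), np.int32(26), np.int32(49))), ((np.float64(36.9), np.float64(2.6)), np.int32(39), (np.int32(33), np.int32(0), np.int32(9), np.int32(7))), ((np.float64(44.8), np.float64(21.9)), np.int32(52), (np.int32(39), np.int32(16), np.int32(11), np.int32(12))), ((np.float64(8.9), np.float64(51.6)), np.int32(332), (np.int32(0), np.int32(39), np.int32(27), np.int32(21)))]
rack top ((537.6451416015625, 38.42779541015625), (302.4840393066406, 270.4783630371094), 89.385498046875)
```

```bash
python3 - <<'E'
import cv2
def mt(a,b,x,y,w,h):
    A=cv2.imread(f"pics/{a}.png",0);B=cv2.imread(f"pics/{b}.png",0)
    r=cv2.matchTemplate(B[y-12:y+h+12,x-12:x+w+12],A[y:y+h,x:x+w],cv2.TM_CCOEFF_NORMED);_,v,_,p=cv2.minMaxLoc(r);print(a,b,round(v,3),p[0]-12,p[1]-12)
mt("w13","w21",540,50,85,70)      # low cup in well2
mt("w13","w21",465,60,80,90)      # rack corner
mt("w13","w21",262,145,110,70)    # gauge on pad
mt("s20","s21",288,238,25,35)     # mid cup
mt("s20","s21",284,212,22,28)     # tall cup
mt("s16","s21",316,232,28,24)     # low cup, scene
E
```

```text
w13 w21 0.996 4 -1
w13 w21 0.997 4 0
w13 w21 0.929 3 -1
s20 s21 0.839 0 0
s20 s21 0.999 0 0
s16 s21 0.977 0 0
```

```bash
python3 -c "
from rig import workorder
print(workorder.hand_in())"
```

```text
the job is handed in; nothing more can be done
None
```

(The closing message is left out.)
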